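Clear the jeweller's stake vise and rack the hammers

TASK

Clear up the forming bench: swing the folding crank of the vise's handwheel up until it latches, wind the jaws fully open, lift the stake out of the vise and put it in the blue tray, then wind the jaws fully shut again, never turning the wheel with the crank unlatched. The second stake lying on the bench also goes into the tray, and every hammer in the wooden block goes handle-first down through a ring of the rack, one to a ring, until its head rests on the ring. Leave the oil bottle, the loupe and the small wooden box where they are.

Things in the scene. Friction and masses are not known exactly. Their poses are not given: they have to be found in the camera images.
- vise: Blue cast self-centring stake vise fixed to the bench. Origin: centre of the base's underside; base 150 (x) x 270 (y) x 30 high. Its two jaws are centred at local y +85, its handwheel's upright axis at local y -85 (x 0). Two black lock posts (tops at z 90) stand 66 from the wheel axis on the local -x side.
- wheel_axis (a point): Point on the handwheel's vertical axis at the height of the crank's pivot (z 105 above the bench). The grey wheel is a disc of radius 50, flat top 87 above the bench.
- wheel (a joint): Handwheel turn, rad: 0 = jaws shut (stop), 6.28 = jaws fully open (stop): one full turn, counterclockwise seen from above to open, clockwise to shut. Stiff (0.12 N m, about 2 N at the crank), stays where it is left. Locked within 0.05 rad while the crank is folded.
- crank (a joint): Folding crank, rad: 0 = folded flat across the wheel and past its hub, 1.57 = standing straight up, latched. An over-centre spring (about 2 N at the grip) snaps it to the nearer end (let go past about 0.9 it goes up and latches itself); pushes along the turning circle do not fold it. Folded, its red tail stands between the lock posts and locks the wheel.
- crank_pivot (a point): The crank's pivot, 66 from the wheel axis, 105 above the bench, turning with the wheel. At wheel 0 it lies on the vise's local -x side.
- crank_grip (a point): Grip point on the axis of the red handle, 72 from the pivot; local x points to the free end. Round sleeve, diameter 22, 21 to 91 from the pivot, free to spin about its axis: held upright from above, the gripper can keep its orientation all round the circle (radius 66). Folded, its axis is 18 above the wheel's top; pinched by its sides it pivots between the fingers while lifted in an arc.
- jaw_near (a joint): Travel of the jaw on the vise's local -x side, m: 0 = shut, 0.016 = fully open; the other jaw mirrors it (both geared to the wheel, 16 mm a turn). Jaws 74 long (y), tops 56 above the bench; 6 mm lips overhang the stake's foot, so a stake cannot be lifted out until the jaws are over 10 mm open each.
- stake_a: Forming stake with a grey steel head, about 0.6 kg, 82 tall: square foot 46 x 46 x 12, square post 24 x 24 from z 12 to 60, square head 36 x 36 from z 60 to 82. Origin: centre of the foot's underside, z along the post to the head. Starts standing in the vise, its foot 30 above the bench, between the jaws, sides parallel to them.
- stake_a_head (a point): Centre of stake_a's head (71 above the foot's underside).
- stake_b: Forming stake with a brass head, about 0.6 kg, 82 tall: square foot 46 x 46 x 12, square post 24 x 24 from z 12 to 60, square head 36 x 36 from z 60 to 82. Origin: centre of the foot's underside, z along the post to the head. Starts lying on its side on the bench in front of the robot, near-level (axis 18 to 23 above the bench).
- stake_b_head (a point): Centre of stake_b's head (71 from the foot's underside).
- tray: Loose blue open tray, outside 140 (x) x 160 (y) x 35 high, walls and floor 5. Origin: centre of its underside. Both stakes fit in it side by side (local y).
- block: Fixed wooden carrying block, 70 (x) x 240 (y) x 75 high, with three square pockets 22 wide, 70 deep, at local y -80, 0, 80, in which the hammers stand loosely, handle down.
- hammer1: Hammer with steel (bare grey) head and wooden handle, 0.22 kg; may be absent. Origin: free end of the handle; z runs up the handle (diameter 17, 110 long) to the head: 70 long (local x) x 26 wide (y) x 30 high, z 110 to 140. Hung in a ring its origin is 30 above the bench. Starts upright (leaning up to 0.07 rad) in a pocket of the block, its head's length about along the block's x.
- hammer2: Hammer with copper (reddish) head and wooden handle, 0.22 kg; may be absent. Origin: free end of the handle; z runs up the handle (diameter 17, 110 long) to the head: 70 long (local x) x 26 wide (y) x 30 high, z 110 to 140. Hung in a ring its origin is 30 above the bench. Starts upright (leaning up to 0.07 rad) in a pocket of the block, its head's length about along the block's x.
- hammer3: Hammer with white plastic mallet head and wooden handle, 0.22 kg; may be absent. Origin: free end of the handle; z runs up the handle (diameter 17, 110 long) to the head: 70 long (local x) x 26 wide (y) x 30 high, z 110 to 140. Hung in a ring its origin is 30 above the bench. Starts upright (leaning up to 0.07 rad) in a pocket of the block, its head's length about along the block's x.
- rack: Fixed black ring rack. Origin: centre of underside below the middle ring. Three steel rings in a row at local y -80, 0, 80 (x 0), held from a bar at local x +35 that is level with them (210 long, top at z 140).
- ring1 (a point): Centre of ring 1 at its upper rim, 140 above the bench; hole diameter 34, outside 46, 12 high, open right down to the rack's foot (8 high). A hammer's handle goes down through it and the head catches on the rim.
- ring2 (a point): Centre of ring 2 at its upper rim, 140 above the bench; hole diameter 34, outside 46, 12 high, open right down to the rack's foot (8 high). A hammer's handle goes down through it and the head catches on the rim.
- ring3 (a point): Centre of ring 3 at its upper rim, 140 above the bench; hole diameter 34, outside 46, 12 high, open right down to the rack's foot (8 high). A hammer's handle goes down through it and the head catches on the rim.
- oil: Yellow oil bottle, 44 diameter, 110 high, origin under its centre: leave it alone.
- loupe: Black eye loupe, 38 diameter, 50 high, standing, origin under its centre: leave it alone.
- ringbox: Small wooden box 70 x 100 x 40, origin under its centre: leave it alone.
Mind the look-alikes: they are no part of the job. Of the things that look like the tray, the larger one is meant. Of the things that look like the hammer2, the smaller one is meant.

How it is judged:
By the outcome, as a careful person would: the job done as asked, in the order asked, and still so for the second after the job is handed in, with the robot touching nothing.
Of hammer1, hammer2, hammer3 only 2 to 3 are there at a start; the rules pass over those that are not, and their reading is None.
At some moment in a run one of tray, stake_b may be knocked a few centimetres aside while the robot is not near it.
It also fails if it takes over 210 s, if anything falls off the work surface, if the arm or the gripper's body presses on something with over 40 N, if the wrist force passes 120 N, or if a joint passes its speed limit or range.

ROBOT

A 6-joint arm with a two-finger parallel gripper is mounted at the origin on the work surface. World frame = base frame: x ahead of the robot, y to its left, z up, the work surface at z = 0. Lengths are in m, angles in rad, forces in N, time in s.
With the tool pointing down it reaches from about 0.35 to 0.975 m from the base axis. Payload 4.9 kg.
Tool frame: the origin (TCP) lies midway between the tips of the shut fingers; the grasp point (between the pads) lies 19 mm behind it; z points along the fingers, y is the line along which they close (so a half turn about z gives the same grasp; the last joint's range is limited). The gripper opens to 85 mm and grips with 20 to 120 N. Pads are 22 mm wide; open, the fingers measure 114 mm over their backs; the gripper's body (76 mm by 85 mm) begins 54 mm behind the grasp point. The pads swing forward as they close: fully open they stand 13 mm farther back than shut.
Start: joints at [-1.35, 0.053, 1.613, -0, 1.476, -0.119], TCP at [0.208, -0.589, 0.231] pointing down, gripper open.
Joint ranges: [-3.01, 3.01], [-1.01, 2.22], [0.06, 2.58], [-1.02, 4.17], [0.09, 2.62], [-3.14, 3.14]. Speed limits (rad/s): [2.57, 2.57, 3.14, 3.14, 3.14, 3.14].

INTERFACE

Orientations are given as a unit quaternion [w, x, y, z].
In Python, from plant import manip gives the robot as it stands.
- The arm moves only by the tool move_arm, never from a script. Its argument "increments" is one flat list of numbers, 5 for each row, row after row: the shift along the tool's x, y, z in mm, then the turn about the tool's z in rad, then the opening, from 0 (shut) to 1 (fully open). In form: [tx, ty, tz, spin, jaw, tx, ty, tz, spin, jaw, ...]. A call has 1 to 8 rows; each row shifts and turns the commanded pose from where the row before left it, along the tool's axes as they then stand; what a row does not reach is not made up. A row lasts 1/12 s, in which the tool goes at most 41.7 mm and 7.16 degrees, less where a joint would pass 70% of its speed; a pose out of reach is approached as far as the arm can. A call with a gripper value outside its range is refused whole. The fingers move at their own pace and stop on an object; the grip force is fixed at half the most. Time passes only in rows, so rows that do not move let the fingers close. It gives the time, the measured TCP pose, the force, the opening and the grip force at its end, in the units of the state.
- manip.state(): the state, without advancing time (a new reading comes with each control period).
- manip.grab_frame(name): name is "side" or "top" or "wrist"; returns a dict with "image" (400x640x3 uint8, blue, green, red), "fov_y" (degrees; the focal length in pixels is half the picture's height over the tangent of half this angle, whatever the lens; pixels are square), "cx", "cy" (the principal point, pixels), "eye" and "rotation" of the camera in the world; the wrist camera has in their place "T_tool_cam" (4x4, takes a point from camera to tool coordinates, whose origin is the TCP and whose axes are the flange's). Camera axes: x right, y down, z forward; pixel columns grow to the right and rows downward; lengths in m; the calibration is good to about 2 mm. A picture is of the moment at which its call begins: read the wrist's pose just before it. There is no depth.
- manip.job_done(): hands the job in; it is judged then, once.
The state is a dict: "time": time; "joint_pos": joint angles; "joint_vel": joint speeds; "joint_efforts": joint torques, N m; "tool_pos": TCP position; "tool_rot": TCP orientation; "contact_force": force on the tool from outside, world axes, zero at the start; "ft_torque": the same for the moment, N m; "gripper_width": opening from 0.0 (shut) to 1.0 (fully open); "grasp_force": force on a finger pad.
Only numpy, scipy, OpenCV 4.12 (cv2) and the standard library are available. Lean on these libraries where they do the work, as an engineer would, in place of code of your own. Each camera call takes 0.05 s, during which the arm holds its last target. There are 200 camera calls.

## Working session

There is one attempt and no reset: what is moved stays moved. The work goes in short steps, Python scripts to look and compute and a tool call to move; the robot and the scene stay as the last step left them, time stands still between calls to the robot, and variables do not carry over. Pictures are saved under pics/ and viewed, at most 14 in all, crops included, and the job is handed in when it is done.

Besides the shell and the picture viewer there is one more tool, called after ">>>" in YAML: its name, and indented under it one key for each argument. move_arm: Moves the arm, as the interface text tells. Its arguments: {"type":"object","properties":{"increments":{"type":"array"}},"required":["increments"]}

```bash
ls; mkdir -p pics
cat > h.py <<'E'
import numpy as np, cv2, json, sys
from plant import manip
def grab(n):
    s=manip.state(); f=manip.grab_frame(n); f['s']=s
    if n=='wrist':
        from scipy.spatial.transform import Rotation as R
        q=s['tool_rot']; T=np.eye(4); T[:3,:3]=R.from_quat([q[1],q[2],q[3],q[0]]).as_matrix(); T[:3,3]=s['tool_pos']
        C=T@np.array(f['T_tool_cam']); f['eye']=C[:3,3]; f['rotation']=C[:3,:3]
    f['eye']=np.array(f['eye']); f['rotation']=np.array(f['rotation'])
    f['f']=200/np.tan(np.radians(f['fov_y'])/2)
    return f
def ray(f,u,v):
    d=f['rotation']@np.array([(u-f['cx'])/f['f'],(v-f['cy'])/f['f'],1]); return d
def onz(f,u,v,z):
    d=ray(f,u,v); return f['eye']+d*(z-f['eye'][2])/d[2]
def proj(f,p):
    c=f['rotation'].T@(np.array(p)-f['eye']); return np.array([f['cx']+f['f']*c[0]/c[2],f['cy']+f['f']*c[1]/c[2]])
E
python3 - <<'E'
from h import *
for n in ['top','side','wrist']:
    f=grab(n); cv2.imwrite(f'pics/{n}0.png',f['image']); print(n,f['eye'].round(3),f['rotation'].round(3).tolist(),f['fov_y'],f['cx'],f['cy'],f['image'].shape)
print(manip.state())
E
```

```text
pics
top [0.546 0.041 1.071] [0.02, -0.697, 0.717, -0.011] 57.321545639709505 322.015713515176 191.9025485122132 (400, 640, 3)
side [0.442 0.939 0.622] [0.032, -0.078, 0.856, -0.51] 56.432183632134134 317.8798187036632 199.1831841328901 (400, 640, 3)
wrist [ 0.285 -0.562  0.372] [[0.334, -0.894, -0.298], [-0.943, -0.318, -0.104], [-0.002, 0.316, -0.949]] 66.55959953594721 316.65554987768496 193.45307159481436 (400, 640, 3)
{'time': 0.15, 'joint_pos': array([-1.35002659e+00,  5.32264964e-02,  1.61397659e+00,  3.13268553e-05,
        1.47601017e+00, -1.18996017e-01]), 'joint_vel': array([-1.05507750e-03, -9.43428893e-04, -3.59938943e-03,  4.03499989e-05,
       -2.23240849e-04,  1.15866463e-03]), 'joint_efforts': array([ 2.71189438e-04, -3.94241667e+01, -3.70721912e+01, -1.62183455e-04,
        4.71022009e-03,  2.07680678e-06]), 'tool_pos': array([ 0.20819498, -0.58878784,  0.23033344]), 'tool_rot': array([-8.10043936e-04,  9.85604504e-01,  1.69065385e-01, -2.56440905e-05]), 'contact_force': array([ 0.21724894, -1.47540318,  0.54602241]), 'ft_torque': array([ 0.03121017, -0.02188879,  0.03500377]), 'grasp_force': 0.0, 'gripper_width': 0.9993026951375883}
```

Run:
```python
s=open('h.py').read()
s=s.replace("    f['f']=200","    if f['rotation'].ndim==1:\n        from scipy.spatial.transform import Rotation as R\n        f['rotation']=R.from_quat(np.roll(f['rotation'],-1)).as_matrix()\n    f['f']=200")
open('h.py','w').write(s)
```

```text
(no output)
```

View pics/top0.png

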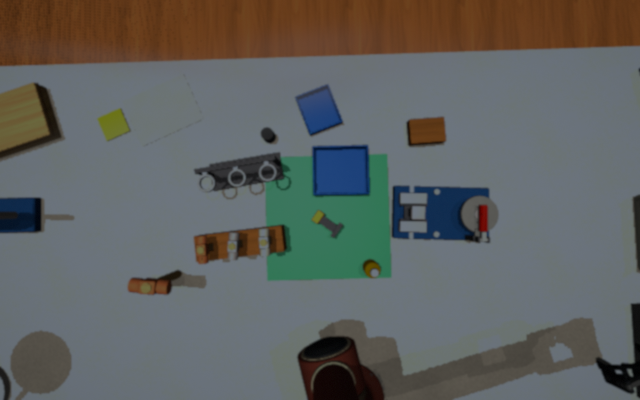

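View pics/side0.png

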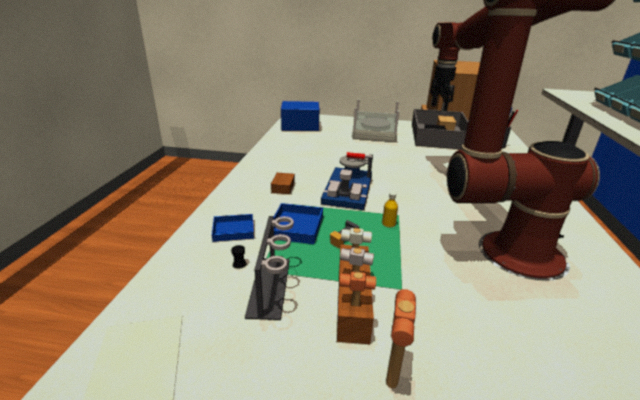

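Top view: larger tray (341,171) vs small tray (319,110), which is the look-alike. Copper hammer in the block (201,248) vs the bigger copper one standing free (150,286), the look-alike. Stake_b (328,223), vise at (442,213) with the wheel at (480,214) and red crank (483,218), rack rings near (207,182), (237,177), (267,171). Next, a close crop.

Run:
```python
from h import *
f=grab('top'); im=f['image']
a=cv2.resize(im[135:285,120:300],None,fx=4,fy=4,interpolation=cv2.INTER_CUBIC)[:, :]
b=cv2.resize(im[135:285,300:500],None,fx=4,fy=4,interpolation=cv2.INTER_CUBIC)
cv2.imwrite('pics/cropA.png',cv2.convertScaleAbs(a,alpha=1.3)); cv2.imwrite('pics/cropB.png',cv2.convertScaleAbs(b,alpha=1.3))
hsv=cv2.cvtColor(im,cv2.COLOR_BGR2HSV)
def comps(m,name,z,amin=15):
    n,l,st,c=cv2.connectedComponentsWithStats(m.astype(np.uint8))
    for i in range(1,n):
        if st[i,4]>=amin:
            ys,xs=np.where(l==i); r=cv2.minAreaRect(np.c_[xs,ys].astype(np.float32))
            P=[onz(f,*p,z)[:2] for p in cv2.boxPoints(r)]
            P=np.array(P); print(name,st[i,4],c[i].round(1),'ctr',onz(f,*r[0],z)[:2].round(3),'cor',P.round(3).tolist(), 'sz',np.linalg.norm(P[1]-P[0]).round(3),np.linalg.norm(P[2]-P[1]).round(3))
H,S,V=[hsv[...,i].astype(int) for i in range(3)]
comps((H>100)&(H<130)&(S>130)&(V>40),'blue',0.033,300)
comps(((H<4)|(H>174))&(S>180)&(V>90)&(np.arange(640)[None]>380),'red',0.105)
comps((H>18)&(H<32)&(S>150)&(V>80),'yel',0.02)
comps((H>4)&(H<18)&(S>130)&(V>60)&(np.arange(400)[:,None]>60),'wood',0.075,60)
```

```text
blue 1165 [319.3 112.5] ctr [0.822 0.054] cor [[0.855, 0.118], [0.887, 0.024], [0.79, -0.009], [0.757, 0.085]] sz 0.099 0.103
blue 2698 [340.4 170. ] ctr [ 0.653 -0.001] cor [[0.724, 0.076], [0.719, -0.081], [0.582, -0.076], [0.586, 0.08]] sz 0.157 0.137
blue 431 [398.2 211.9] ctr [ 0.529 -0.166] cor [[0.459, -0.141], [0.601, -0.149], [0.599, -0.19], [0.457, -0.182]] sz 0.142 0.041
blue 2077 [446.5 211.4] ctr [ 0.522 -0.307] cor [[0.455, -0.201], [0.599, -0.21], [0.589, -0.413], [0.445, -0.403]] sz 0.144 0.203
blue 517 [ 18.1 205.8] ctr [0.573 0.929] cor [[0.6, 0.979], [0.598, 0.88], [0.546, 0.88], [0.549, 0.978]] sz 0.099 0.052
red 148 [483.5 218.1] ctr [ 0.508 -0.368] cor [[0.54, -0.363], [0.539, -0.376], [0.477, -0.373], [0.477, -0.36]] sz 0.013 0.063
yel 17 [320.1 217.1] ctr [0.519 0.062] cor [[0.507, 0.072], [0.535, 0.061], [0.531, 0.052], [0.503, 0.062]] sz 0.03 0.01
yel 76 [370.1 268.2] ctr [ 0.37  -0.079] cor [[0.367, -0.057], [0.391, -0.083], [0.373, -0.101], [0.348, -0.074]] sz 0.036 0.026
wood 260 [38.2 62. ] ctr [0.974 0.807] cor [[0.982, 0.945], [0.973, 0.668], [0.965, 0.668], [0.974, 0.945]] sz 0.277 0.009
wood 810 [426.6 130.4] ctr [ 0.75  -0.237] cor [[0.781, -0.19], [0.785, -0.283], [0.72, -0.285], [0.716, -0.192]] sz 0.094 0.065
wood 265 [277. 238.] ctr [0.467 0.181] cor [[0.499, 0.201], [0.502, 0.168], [0.434, 0.161], [0.431, 0.195]] sz 0.034 0.068
wood 386 [250.  241.6] ctr [0.459 0.256] cor [[0.492, 0.285], [0.495, 0.232], [0.427, 0.227], [0.424, 0.28]] sz 0.054 0.068
wood 587 [212.2 246. ] ctr [0.447 0.355] cor [[0.479, 0.405], [0.488, 0.312], [0.415, 0.305], [0.406, 0.397]] sz 0.093 0.073
wood 392 [148.5 285.8] ctr [0.347 0.532] cor [[0.333, 0.585], [0.369, 0.583], [0.362, 0.48], [0.326, 0.482]] sz 0.037 0.104
```

View pics/cropA.png

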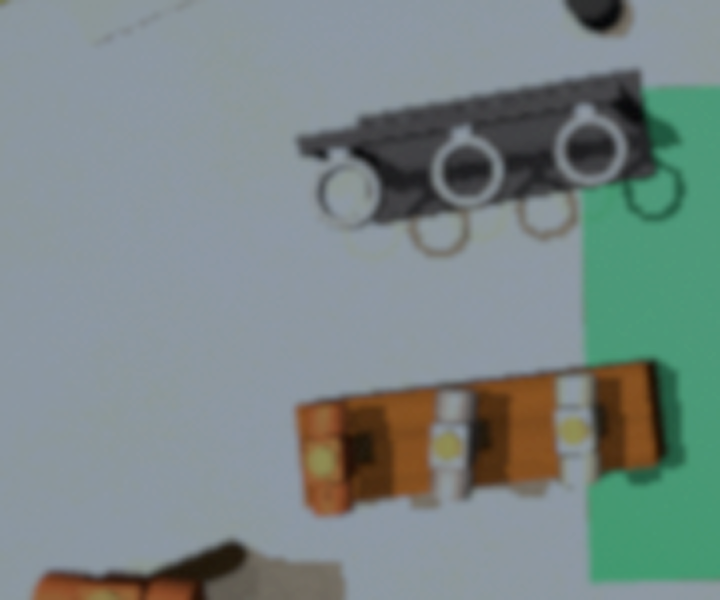

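View pics/cropB.png

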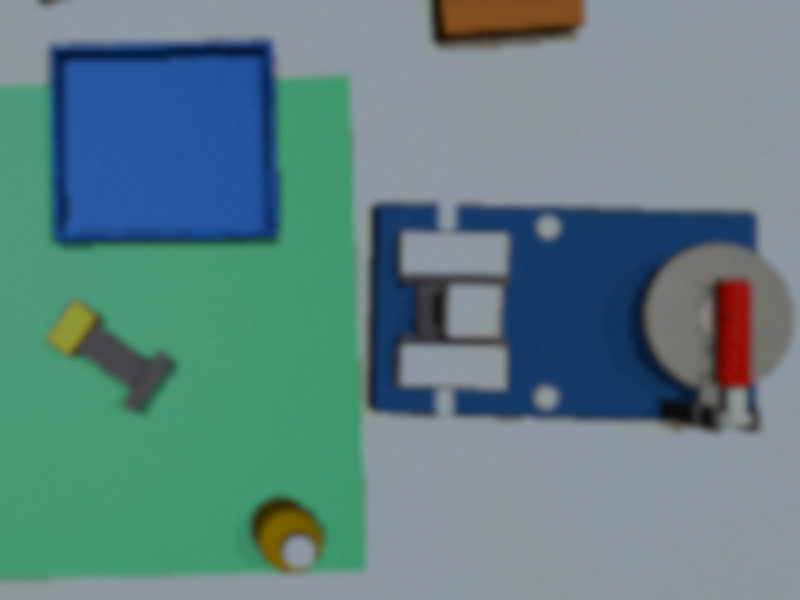

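```bash
cat > sc.py <<'E'
from h import *
f=grab('top')
A=lambda x,y:(120+x/4-.375,135+y/4-.375)
B=lambda x,y:(300+x/4-.375,135+y/4-.375)
def P(n,p,z): print(n,onz(f,*p,z).round(4))
for i,p in enumerate([(350,190),(467,170),(591,148)]): P('ring%d'%i,A(*p),.140)
for i,p in enumerate([(321,460),(447,446),(573,430)]): P('ham%d'%i,A(*p),.145)
for n,p in dict(copT=(323,405),copB=(326,512),whT=(457,392),whB=(449,496),stT=(575,376),stB=(580,482)).items(): P(n,A(*p),.140)
for n,p in dict(blkTL=(297,406),blkTR=(655,361),blkBR=(662,463)).items(): P(n,A(*p),.075)
P('wheel',B(718,315),.087);P('head',B(474,310),.112)
P('gripA',B(733,281),.105);P('gripB',B(733,388),.105);P('pivot',B(735,410),.105)
P('jawU',B(454,255),.056);P('jawL',B(452.5,364),.056)
P('baseTL',B(376,204),.03);P('baseTR',B(754,213),.03);P('baseBL',B(372,410),.03)
for n,p in dict(sbhead=(75,328),sbfoot=(150,382),f1=(162,354),f2=(138,410)).items(): P(n,B(*p),.03 if 'h' in n else .035)
for n,p in dict(tl=(51,44),tr=(270,40),br=(278,242),bl=(57,242)).items(): P('tray'+n,B(*p),.035)
P('oil',B(299,551),.11)
E
python3 sc.py
python3 - <<'E'
from h import *
from scipy.spatial.transform import Rotation as R
q=manip.state()['tool_rot'];print(R.from_quat(np.roll(q,-1)).as_matrix().round(3))
E
```

```text
ring0 [0.6204 0.346  0.14  ]
ring1 [0.631  0.2707 0.14  ]
ring2 [0.6429 0.1909 0.14  ]
ham0 [0.4495 0.3652 0.145 ]
ham1 [0.4562 0.2851 0.145 ]
ham2 [0.4641 0.2052 0.145 ]
copT [0.4837 0.3652 0.14  ]
copB [0.4161 0.3641 0.14  ]
whT [0.4897 0.2795 0.14  ]
whB [0.4241 0.2857 0.14  ]
stT [0.4978 0.2041 0.14  ]
stB [0.4308 0.2023 0.14  ]
blkTL [0.4792 0.4056 0.075 ]
blkTR [0.5031 0.1608 0.075 ]
blkBR [0.4341 0.1576 0.075 ]
wheel [ 0.5201 -0.3648  0.087 ]
head [ 0.5284 -0.1964  0.112 ]
gripA [ 0.5426 -0.3682  0.105 ]
gripB [ 0.4727 -0.3649  0.105 ]
pivot [ 0.4583 -0.3656  0.105 ]
jawU [ 0.5657 -0.198   0.056 ]
jawL [ 0.4906 -0.1941  0.056 ]
baseTL [ 0.604  -0.1503  0.03  ]
baseTR [ 0.59   -0.4171  0.03  ]
baseBL [ 0.4583 -0.1422  0.03  ]
sbhead [0.5219 0.0661 0.03  ]
sbfoot [0.4825 0.0141 0.035 ]
f1 [0.502  0.0051 0.035 ]
f2 [0.4631 0.0231 0.035 ]
traytl [0.7245 0.0776 0.035 ]
traytr [ 0.7227 -0.0784  0.035 ]
traybr [ 0.5787 -0.0793  0.035 ]
traybl [0.5831 0.0771 0.035 ]
oil [ 0.3751 -0.0775  0.11  ]
[[ 0.943  0.333 -0.   ]
 [ 0.333 -0.943  0.001]
 [ 0.    -0.001 -1.   ]]
```

Measurements agree with the given sizes: jaws to wheel 169 mm, vise yaw about -0.05, head and ring heights consistent. I'm going above the crank.

>>> move_arm:
  increments: [0,0,0,0.097,1,0,0,0,0.097,1,0,0,0,0.097,1,0,0,0,0.098,1,30.6,-23.9,0,0,1,30.6,-23.9,0,0,1,30.6,-23.9,0,0,1,30.6,-23.9,0,0,1]

```text
time: 0.92
tool_pos: [0.3362, -0.4988, 0.2312]
tool_rot: [-0.0, 1.0, -0.025, 0.0]
contact_force: [0.8, -0.2, -0.4]
gripper_width: 0.998
grasp_force: 0.0
```

>>> move_arm:
  increments: [30.6,-23.9,0,0,0.7,30.6,-23.9,0,0,0.7,30.6,-23.9,0,0,0.7,30.6,-23.9,0,0,0.7,30.6,-23.9,0,0,0.7,30.6,-23.9,0,0,0.7,0,0,0,0,0.7,0,0,0,0,0.7]

```text
time: 1.58
tool_pos: [0.5269, -0.3641, 0.231]
tool_rot: [-0.0, 1.0, -0.023, -0.0]
contact_force: [-1.6, 0.1, 0.2]
gripper_width: 0.7
grasp_force: 0.0
```

```bash
cat >> h.py <<'E'
def pose():
    from scipy.spatial.transform import Rotation as R
    s=manip.state(); M=R.from_quat(np.roll(s['tool_rot'],-1)).as_matrix()
    return np.array(s['tool_pos']),M,np.arctan2(M[1,0],M[0,0])
def to(x,y,z,psi=None):
    "spin first, then tool-axis shifts in mm (tool down)"
    p,M,a=pose(); psi=a if psi is None else psi
    d=np.array([x,y,z])-p; c,s=np.cos(psi),np.sin(psi)
    print('at',p.round(4),'psi',round(a,3),'-> spin',round(a-psi,3),'t',(1000*np.array([d[0]*c+d[1]*s, d[0]*s-d[1]*c, -d[2]])).round(1),'xy dist',round(1000*np.hypot(d[0],d[1])))
E
python3 - <<'E'
from h import *
to(.526,-.3655,.23,-.05)
f=grab('wrist'); cv2.imwrite('pics/w1.png',f['image'])
for n,p in dict(grip=(.526,-.3655,.105),piv=(.4541,-.3619,.105),wheel=(.52,-.3652,.087),head=(.5282,-.1961,.112)).items(): print(n,proj(f,p).round(1))
E
```

```text
at [ 0.5269 -0.3641  0.231 ] psi -0.046 -> spin 0.004 t [-0.9  1.4  1. ] xy dist 2
grip [317.9 185.9]
piv [317.4 255.3]
wheel [317.8 186.4]
head [130.2 193.9]
```

View pics/w1.png

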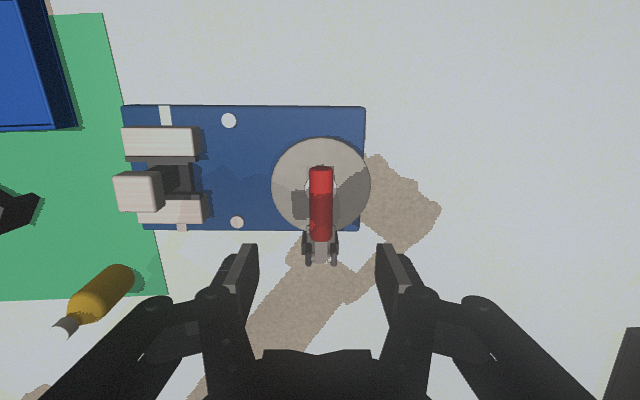

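Wrist view: the red sleeve runs along column 320 from rows 167 to 240, so the crank lies about 2–3 mm further to -y than the top-view estimate. The wheel is centred near (321,185). I'm descending and closing.

>>> move_arm:
  increments: [-1,3,34,0.004,0.6,0,0,34,0,0.6,0,0,34,0,0.6,0,0,24,0,0.6,0,0,12,0,0.6,0,0,0,0,0.6,0,0,0,0,0,0,0,0,0,0]

```text
time: 2.3
tool_pos: [0.5254, -0.3701, 0.0959]
tool_rot: [0.001, 1.0, -0.027, 0.002]
contact_force: [0.2, -1.7, 0.8]
gripper_width: 0.326
grasp_force: 0.0
```

>>> move_arm:
  increments: [0,0,0,0,0,0,0,0,0,0,0,0,0,0,0,0,0,0,0,0,0,0,0,0,0,0,0,0,0,0]

```text
time: 2.8
tool_pos: [0.5257, -0.3688, 0.0955]
tool_rot: [0.001, 1.0, -0.026, 0.001]
contact_force: [0.5, 4.1, 6.1]
gripper_width: 0.229
grasp_force: 58.9
```

Run:
```python
from h import *
f=grab('wrist'); cv2.imwrite('pics/w2.png',f['image']); to(.526,-.367,.092,-.05); print(manip.state()['contact_force'])
# arc rows: local x (=tool x), 15 steps of 6deg from 0 to 96 deg
a=np.radians(np.arange(0,91,7.5)); X=72*np.cos(a); Z=72*np.sin(a)
print(np.c_[np.diff(X),-np.diff(Z)].round(1).tolist())
```

```text
at [ 0.5257 -0.3687  0.0954] psi -0.053 -> spin -0.003 t [ 0.2 -1.8  3.4] xy dist 2
[-0.21794702  4.40932247  5.99223679]
[[-0.6, -9.4], [-1.8, -9.2], [-3.0, -8.9], [-4.2, -8.4], [-5.2, -7.8], [-6.2, -7.1], [-7.1, -6.2], [-7.8, -5.2], [-8.4, -4.2], [-8.9, -3.0], [-9.2, -1.8], [-9.4, -0.6]]
```

>>> move_arm:
  increments: [-0.6,0,-9.4,0,0,-1.8,0,-9.2,0,0,-3,0,-8.9,0,0,-4.2,0,-8.4,0,0,-5.2,0,-7.8,0,0,-6.2,0,-7.1,0,0,-7.1,0,-6.2,0,0,-7.8,0,-5.2,0,0]

```text
time: 3.52
tool_pos: [0.4863, -0.366, 0.1545]
tool_rot: [-0.001, 1.0, -0.027, -0.002]
contact_force: [-5.3, -0.6, -13.4]
gripper_width: 0.216
grasp_force: 59.1
```

>>> move_arm:
  increments: [-8.4,0,-4.2,0,0,-8.9,0,-3,0,0,-9.2,0,-1.8,0,0,-9.4,0,-0.6,0,0,0,0,0,0,0,0,0,0,0,0]

```text
time: 4.02
tool_pos: [0.4539, -0.3663, 0.1685]
tool_rot: [0.002, 1.0, -0.027, 0.002]
contact_force: [-0.6, -0.9, 1.6]
gripper_width: 0.0
grasp_force: 0.7
```

Run:
```python
from h import *
s=grab('side');w=grab('wrist');s2=proj(s,(.46,-.365,.12)).astype(int);print(s2)
t=grab('top');t2=proj(t,(.48,-.365,.12)).astype(int)
a=cv2.resize(s['image'][s2[1]-50:s2[1]+50,s2[0]-60:s2[0]+60],(480,400),interpolation=cv2.INTER_CUBIC)
b=cv2.resize(w['image'][:, :],(320,200))
c=cv2.resize(t['image'][t2[1]-50:t2[1]+50,t2[0]-60:t2[0]+60],(320,200),interpolation=cv2.INTER_CUBIC)
cv2.imwrite('pics/c3.png',np.hstack([a,np.vstack([b,c])]))
to(.454,-.3635,.168,-.05);print(manip.state()['contact_force'],manip.state()['gripper_width'])
```

```text
[368 152]
at [ 0.454  -0.3656  0.167 ] psi -0.053 -> spin -0.003 t [-0.1 -2.1 -1. ] xy dist 2
[-0.38850617  0.42185485  1.0786555 ] 0.0016308386185206042
```

View pics/c3.png

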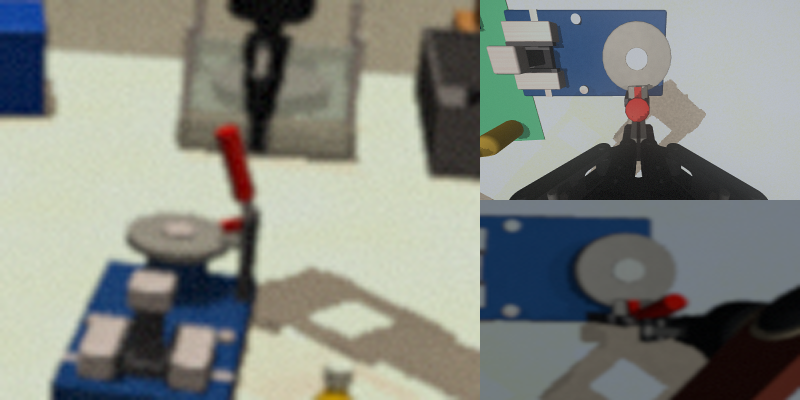

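Side crop: the crank is up but leans about 15° towards +x, resting on the fingers, which slipped past it and closed. I'm backing off so it snaps up, then coming over it.

>>> move_arm:
  increments: [-20,0,0,0,0,-20,0,0,0,0,0,0,-30,0,0,0,0,-30,0,0.3,0,0,-30,0,0.5,0,0,0,0,0.6,0,0,0,0,0.6]

```text
time: 4.75
tool_pos: [0.4145, -0.3637, 0.2585]
tool_rot: [0.002, 1.0, -0.026, 0.002]
contact_force: [0.2, -0.0, -0.6]
gripper_width: 0.561
grasp_force: 0.0
```

Run:
```python
from h import *
s=grab('side');w=grab('wrist');s2=(368,152)
a=cv2.resize(s['image'][s2[1]-50:s2[1]+50,s2[0]-60:s2[0]+60],(480,400),interpolation=cv2.INTER_CUBIC)
b=cv2.resize(w['image'],(320,200))
cv2.imwrite('pics/c4.png',np.hstack([a,np.vstack([b,b*0])]))
def red(f):
    h=cv2.cvtColor(f['image'],cv2.COLOR_BGR2HSV); m=((h[...,0]<5)|(h[...,0]>174))&(h[...,1]>170)&(h[...,2]>90); m=m.astype(np.uint8)
    n,l,st,c=cv2.connectedComponentsWithStats(m)
    return [(c[i].round(1),st[i]) for i in range(1,n) if st[i,4]>15]
print('wrist',red(w)); print('side',[r for r in red(s) if 330<r[0][0]<400 and r[0][1]<200])
for x,y,z in [(.454,-.3645,.105),(.454,-.3645,.196),(.454,-.3645,.126)]: print(proj(w,(x,y,z)).round(1),proj(s,(x,y,z)).round(1))
to(.454,-.365,.25,-.05)
```

```text
wrist []
side [(array([371.9, 141.2]), array([370, 133,   6,  19,  75], dtype=int32))]
[315.6 137.3] [369.8 156.6]
[315.4 156.2] [372.1 133. ]
[315.5 140.6] [370.3 151.3]
at [ 0.4132 -0.3624  0.2546] psi -0.053 -> spin -0.003 t [40.9  0.6  4.6] xy dist 41
```

View pics/c4.png

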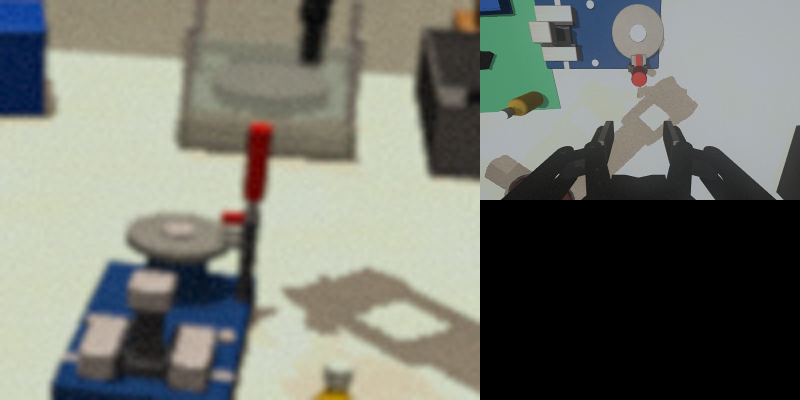

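Side crop: the handle is now upright, red from (260,125) to (253,200), matching the latched prediction. The wrist view puts the cap at (318,156), so pivot y ≈ -0.366. I'm gripping it from above.

>>> move_arm:
  increments: [20,0.8,0,0,0.6,21,0.8,0,0,0.6,0,0,24,0,0.6,0,0,24,0,0.6,0,0,24,0,0.6,0,0,24,0,0.6,0,0,0,0,0.6,0,0,0,0,0]

```text
time: 5.52
tool_pos: [0.4525, -0.3648, 0.156]
tool_rot: [-0.002, 1.0, -0.026, -0.002]
contact_force: [0.7, -0.8, 0.3]
gripper_width: 0.475
grasp_force: 0.0
```

>>> move_arm:
  increments: [0,0,0,0,0,0,0,0,0,0,0,0,0,0,0,0,0,0,0,0,0,0,0,0,0,0,0,0,0,0]

```text
time: 6.02
tool_pos: [0.4543, -0.3669, 0.1606]
tool_rot: [0.001, 1.0, -0.027, 0.001]
contact_force: [0.3, 0.8, 2.7]
gripper_width: 0.245
grasp_force: 59.2
```

```bash
cat > circ.py <<'E'
from h import *
def circ(sgn,psi,n=24,th=-.05):
    a=np.pi+th+sgn*2*np.pi*np.arange(n+1)/n
    P=66*np.c_[np.cos(a),np.sin(a)]; d=np.diff(P,axis=0)
    c,s=np.cos(psi),np.sin(psi)
    return np.c_[d@[c,s],d@[s,-c]].round(1).tolist()
E
python3 - <<'E'
from circ import *
p,M,a=pose();print(p,a,manip.state()['gripper_width'],manip.state()['contact_force'])
print(circ(1,a))
E
```

```text
[ 0.45434649 -0.36688921  0.16059764] -0.053213631949503924 0.24458075454684985 [0.34728851 0.79947724 2.73469741]
[[2.3, 17.1], [6.6, 15.9], [10.5, 13.6], [13.7, 10.4], [15.9, 6.5], [17.1, 2.2], [17.1, -2.3], [15.9, -6.6], [13.6, -10.5], [10.4, -13.7], [6.5, -15.9], [2.2, -17.1], [-2.3, -17.1], [-6.6, -15.9], [-10.5, -13.6], [-13.7, -10.4], [-15.9, -6.5], [-17.1, -2.2], [-17.1, 2.3], [-15.9, 6.6], [-13.6, 10.5], [-10.4, 13.7], [-6.5, 15.9], [-2.2, 17.1]]
```

>>> move_arm:
  increments: [2.3,17.1,0,0,0,6.6,15.9,0,0,0,10.5,13.6,0,0,0,13.7,10.4,0,0,0,15.9,6.5,0,0,0,17.1,2.2,0,0,0,0,0,0,0,0]

```text
time: 6.6
tool_pos: [0.5194, -0.4344, 0.1605]
tool_rot: [-0.002, 1.0, -0.026, 0.002]
contact_force: [1.1, 6.2, 4.8]
gripper_width: 0.243
grasp_force: 60.0
```

Run:
```python
from h import *
to(.5233,-.4349,.16,-.053); s=manip.state(); print(s['contact_force'],s['gripper_width'])
```

```text
at [ 0.5194 -0.4344  0.1605] psi -0.052 -> spin 0.001 t [3.9 0.3 0.5] xy dist 4
[1.12182487 6.24020348 4.77758516] 0.24255437018125056
```

>>> move_arm:
  increments: [17.1,-2.3,0,0,0,15.9,-6.6,0,0,0,13.6,-10.5,0,0,0,10.4,-13.7,0,0,0,6.5,-15.9,0,0,0,2.2,-17.1,0,0,0,0,0,0,0,0]

```text
time: 7.18
tool_pos: [0.5866, -0.3701, 0.1605]
tool_rot: [-0.0, 1.0, -0.025, 0.001]
contact_force: [-0.5, 1.3, 5.6]
gripper_width: 0.242
grasp_force: 59.7
```

>>> move_arm:
  increments: [-2.3,-17.1,0,0,0,-6.6,-15.9,0,0,0,-10.5,-13.6,0,0,0,-13.7,-10.4,0,0,0,-15.9,-6.5,0,0,0,-17.1,-2.2,0,0,0,0,0,0,0,0]

```text
time: 7.77
tool_pos: [0.5217, -0.302, 0.1605]
tool_rot: [-0.001, 1.0, -0.026, 0.001]
contact_force: [-1.1, 3.1, 6.4]
gripper_width: 0.239
grasp_force: 60.0
```

Run:
```python
from h import *
to(.5233,-.3031,.16,-.053); s=manip.state(); print(s['contact_force'],s['gripper_width'])
```

```text
at [ 0.5217 -0.302   0.1605] psi -0.053 -> spin 0.0 t [1.6 1.  0.5] xy dist 2
[-1.07784587  3.06478832  6.40302227] 0.23918767112604344
```

>>> move_arm:
  increments: [-17.1,2.3,0,0,0,-15.9,6.6,0,0,0,-13.6,10.5,0,0,0,-10.4,13.7,0,0,0,-6.5,15.9,0,0,0,-2.2,17.1,0,0,0,0,3,0,0,0,0,0,0,0,0]

```text
time: 8.43
tool_pos: [0.4545, -0.3657, 0.1604]
tool_rot: [-0.005, 1.0, -0.027, 0.001]
contact_force: [-0.2, 13.3, 12.1]
gripper_width: 0.244
grasp_force: 61.5
```

Run:
```python
from h import *
to(.4545,-.365,.16,-.053); s=manip.state(); print(s['contact_force'],s['gripper_width'])
w=grab('wrist'); cv2.imwrite('pics/w5.png',w['image'])
```

```text
at [ 0.4545 -0.3657  0.1604] psi -0.054 -> spin -0.001 t [ 0.  -0.7  0.4] xy dist 1
[-0.19819718 13.265016   12.09040389] 0.2436567583140006
```

>>> move_arm:
  increments: [0,-2,0,0,0,0,0,0,0,0.5,0,0,0,0,0.6,0,0,0,0,0.6,0,0,-20,0,0.8,0,0,-35,0,0.8,0,0,-35,0,0.8,0,0,-10,0,0.8]

```text
time: 9.15
tool_pos: [0.4552, -0.3691, 0.2652]
tool_rot: [0.003, 1.0, -0.027, 0.003]
contact_force: [-1.5, -0.3, 1.9]
gripper_width: 0.796
grasp_force: 0.0
```

>>> move_arm:
  increments: [13,-34,0,0,0.8,13,-34,0,0,0.8,13,-34,0,0,0.8,13,-34,0,0,0.8,13,-34,0,0,0.8,0,0,0,0,0.8,0,0,0,0,0.8]

```text
time: 9.73
tool_pos: [0.5279, -0.1997, 0.2584]
tool_rot: [0.0, 1.0, -0.025, -0.0]
contact_force: [-0.3, -0.4, -0.5]
gripper_width: 0.799
grasp_force: 0.0
```

Run:
```python
from h import *
to(.529,-.198,.093,-.05)
w=grab('wrist'); t=grab('top')
for p in [(.529,-.198,.112),(.5205,-.368,.087),(.4545,-.366,.196)]: print(proj(w,p).round(1),proj(t,p).round(1))
a=cv2.resize(t['image'][150:270,290:500],(480,274),interpolation=cv2.INTER_CUBIC)
o=np.zeros((400,640+0,3),np.uint8)
cv2.imwrite('pics/c6.png',np.vstack([cv2.resize(w['image'],(480,300)),a]))
```

```text
at [ 0.5279 -0.1997  0.2584] psi -0.05 -> spin -0.0 t [  1.   -1.7 165.4] xy dist 2
[314.6 178. ] [418.7 211.9]
[475.6 171.8] [480.3 213.2]
[531.9 287.7] [500.1 241.8]
```

View pics/c6.png

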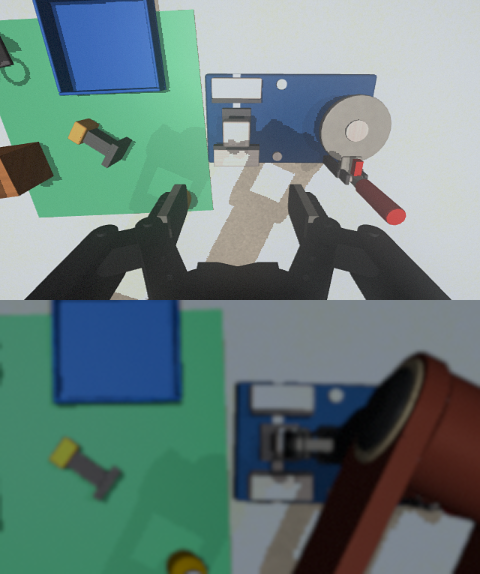

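Wrist panel: head centred near (237,131) in the panel, which is (316,175) at full scale, within 2 mm of prediction. The jaws stand wide open and the crank is upright. I'm taking the stake.

>>> move_arm:
  increments: [2,-1,35,0,0.8,0,0,35,0,0.8,0,0,35,0,0.8,0,0,35,0,0.8,0,0,18,0,0.8,0,0,7,0,0.8,0,0,0,0,0.8,0,0,0,0,0]

```text
time: 10.5
tool_pos: [0.53, -0.2014, 0.0951]
tool_rot: [0.0, 1.0, -0.027, 0.001]
contact_force: [0.4, 0.5, 0.1]
gripper_width: 0.673
grasp_force: 0.0
```

>>> move_arm:
  increments: [0,0,0,0,0,0,0,0,0,0,0,0,0,0,0,0,0,0,0,0,0,0,0,0,0,0,0,0,0,0,0,0,-10,0,0,0,0,-20,0,0]

```text
time: 11.17
tool_pos: [0.527, -0.1988, 0.1209]
tool_rot: [-0.001, 1.0, -0.026, -0.004]
contact_force: [0.0, -1.0, -5.9]
gripper_width: 0.406
grasp_force: 61.0
```

Run:
```python
from h import *
s=manip.state(); print(s['tool_pos'],s['contact_force'],s['gripper_width'],s['grasp_force'])
```

```text
[ 0.52696787 -0.19882949  0.120919  ] [ 0.00635943 -1.02538918 -5.89645079] 0.4055613315144478 61.022942746058106
```

>>> move_arm:
  increments: [0,0,-30,0,0,0,0,-30,0,0,0,0,-20,0,0,0,0,0,0,0]

```text
time: 11.5
tool_pos: [0.532, -0.2015, 0.21]
tool_rot: [0.002, 1.0, -0.027, 0.004]
contact_force: [2.0, -0.1, -4.2]
gripper_width: 0.405
grasp_force: 61.2
```

```bash
cat >> h.py <<'E'
def tray(z=.035):
    f=grab('top'); h=cv2.cvtColor(f['image'],cv2.COLOR_BGR2HSV).astype(int); H,S,V=h[...,0],h[...,1],h[...,2]
    m=((H>100)&(H<130)&(S>130)&(V>30)).astype(np.uint8); m[:130]=0; m[:,390:]=0; m[:,:290]=0
    c=max(cv2.findContours(m,cv2.RETR_EXTERNAL,cv2.CHAIN_APPROX_NONE)[0],key=cv2.contourArea)
    r=cv2.minAreaRect(c); P=np.array([onz(f,*p,z)[:2] for p in cv2.boxPoints(r)])
    print('tray ctr',P.mean(0).round(4),'cor',P.round(3).tolist(),'area',cv2.contourArea(c))
    return f
E
python3 - <<'E'
from h import *
tray(); to(.652,-.039,.20,-.02)
E
```

```text
tray ctr [ 6.526e-01 -4.000e-04] cor [[0.586, 0.079], [0.723, 0.076], [0.719, -0.081], [0.582, -0.076]] area 2591.5
at [ 0.5308 -0.2009  0.2068] psi -0.053 -> spin -0.033 t [ 117.9 -164.3    6.8] xy dist 202
```

>>> move_arm:
  increments: [0,0,0,-0.033,0,19.6,-27.4,0,0,0,19.6,-27.4,0,0,0,19.6,-27.4,0,0,0,19.6,-27.4,0,0,0,19.6,-27.4,0,0,0,19.6,-27.4,0,0,0,0,0,0,0,0]

```text
time: 12.22
tool_pos: [0.6514, -0.0328, 0.2]
tool_rot: [-0.002, 1.0, -0.008, -0.002]
contact_force: [-1.0, -0.5, -6.1]
gripper_width: 0.403
grasp_force: 61.9
```

Run:
```python
from h import *
to(.652,-.039,.071,-.02)
```

```text
at [ 0.6514 -0.0328  0.2   ] psi -0.015 -> spin 0.005 t [  0.8   6.1 129. ] xy dist 6
```

>>> move_arm:
  increments: [0,3,35,0,0,0,0,35,0,0,0,0,30,0,0,0,0,14,0,0,0,0,8,0,0,0,0,4,0,0,0,0,2,0,0,0,0,0,0,0]

```text
time: 12.88
tool_pos: [0.6517, -0.0415, 0.0777]
tool_rot: [0.0, 1.0, -0.01, 0.001]
contact_force: [0.2, 0.3, -5.9]
gripper_width: 0.405
grasp_force: 61.9
```

Run:
```python
from h import *
to(.652,-.039,.069,-.02); print(manip.state()['contact_force'])
```

```text
at [ 0.6517 -0.0415  0.0777] psi -0.02 -> spin -0.0 t [ 0.3 -2.5  8.7] xy dist 3
[ 0.2493845   0.28496671 -5.89135888]
```

>>> move_arm:
  increments: [0,0,3,0,0,0,0,2,0,0,0,0,0,0,0,0,0,0,0,0]

```text
time: 13.22
tool_pos: [0.6513, -0.0413, 0.0722]
tool_rot: [0.0, 1.0, -0.01, 0.001]
contact_force: [-0.2, 0.0, -4.1]
gripper_width: 0.407
grasp_force: 62.1
```

>>> move_arm:
  increments: [0,0,2,0,0,0,0,0,0,0,0,0,0,0,0.6,0,0,0,0,0.7,0,0,0,0,0.7,0,0,-30,0,0.7,0,0,-35,0,0.7,0,0,-35,0,0.7]

```text
time: 13.88
tool_pos: [0.6498, -0.0411, 0.1692]
tool_rot: [-0.0, 1.0, -0.01, -0.001]
contact_force: [0.9, 0.6, 0.3]
gripper_width: 0.699
grasp_force: 0.0
```

>>> move_arm:
  increments: [0,0,-35,0,0.7,0,0,-35,0,0.7,0,0,0,0,0.7]

```text
time: 14.13
tool_pos: [0.6547, -0.0419, 0.25]
tool_rot: [0.001, 1.0, -0.01, 0.008]
contact_force: [0.6, -0.5, 1.6]
gripper_width: 0.701
grasp_force: 0.0
```

Run:
```python
from h import *
w=grab('wrist'); cv2.imwrite('pics/w7.png',w['image'])
print(manip.state()['tool_pos'],[proj(w,(.652,-.0413,z)).round() for z in (.005,.087)], proj(w,(.652,0,.035)).round(), proj(w,(.50,.04,.02)).round())
to(.454,-.3655,.26,-.053)
```

```text
[ 0.65349018 -0.04170905  0.24618671] [array([315., 163.]), array([315., 180.])] [281. 169.] [260. 274.]
at [ 0.6535 -0.0417  0.2462] psi -0.02 -> spin 0.033 t [-182.1  333.9  -13.8] xy dist 380
```

View pics/w7.png

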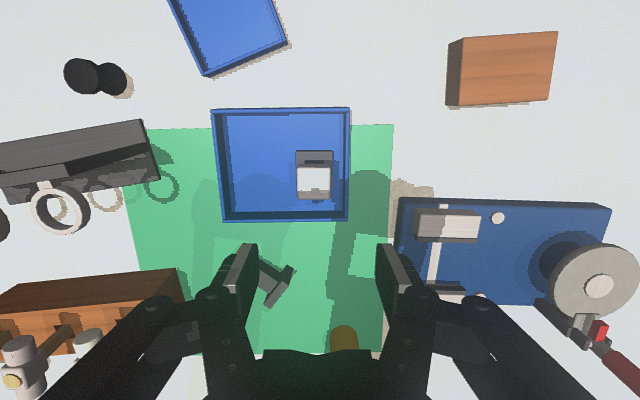

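Wrist view: stake_a stands upright in the right half of the large tray, head at (314,178), clear of the walls. Now back to the crank to wind shut.

>>> move_arm:
  increments: [0,0,0,0.033,0.6,-18.2,33.4,-4,0,0.6,-18.2,33.4,-4,0,0.6,-18.2,33.4,-4,0,0.6,-18.2,33.4,0,0,0.6,-18.2,33.4,0,0,0.6,-18.2,33.4,0,0,0.6,-18.2,33.4,0,0,0.6]

```text
time: 14.85
tool_pos: [0.5094, -0.269, 0.25]
tool_rot: [-0.0, 1.0, -0.027, -0.0]
contact_force: [1.1, -1.1, 0.6]
gripper_width: 0.604
grasp_force: 0.0
```

>>> move_arm:
  increments: [-18.2,33.4,0,0,0.6,-18.2,33.4,0,0,0.6,-18.2,33.4,0,0,0.6,0,0,0,0,0.6,0,0,0,0,0.6,0,0,0,0,0.6]

```text
time: 15.35
tool_pos: [0.4509, -0.3646, 0.2501]
tool_rot: [-0.001, 1.0, -0.027, -0.0]
contact_force: [-1.1, 0.8, -0.7]
gripper_width: 0.602
grasp_force: 0.0
```

Run:
```python
from h import *
to(.4545,-.3665,.16,-.053)
w=grab('wrist'); h=cv2.cvtColor(w['image'],cv2.COLOR_BGR2HSV); m=((h[...,0]<5)|(h[...,0]>174))&(h[...,1]>140)&(h[...,2]>120)
n,l,st,c=cv2.connectedComponentsWithStats(m.astype(np.uint8)); print([(c[i].round(1),st[i,4]) for i in range(1,n) if st[i,4]>60], proj(w,(.4545,-.3665,.196)))
```

```text
at [ 0.4509 -0.3646  0.2501] psi -0.054 -> spin -0.001 t [ 3.7  1.7 90.1] xy dist 4
[(array([315.9, 161.2]), np.int32(193)), (array([315.4, 206.9]), np.int32(295))] [318.78843676 210.1484903 ]
```

>>> move_arm:
  increments: [3.5,1,0,0,0.6,0,0,30,0,0.6,0,0,30,0,0.6,0,0,20,0,0.6,0,0,10,0,0.6,0,0,0,0,0.4,0,0,0,0,0,0,0,0,0,0]

```text
time: 16.07
tool_pos: [0.4555, -0.3652, 0.1626]
tool_rot: [-0.001, 1.0, -0.026, 0.001]
contact_force: [0.4, 4.3, -2.3]
gripper_width: 0.237
grasp_force: 58.6
```

>>> move_arm:
  increments: [0,0,0,0,0,0,0,0,0,0,0,0,0,0,0,0,0,0,0,0,0,0,0,0,0]

```text
time: 16.48
tool_pos: [0.4554, -0.3652, 0.1625]
tool_rot: [-0.001, 1.0, -0.026, 0.001]
contact_force: [0.1, 5.5, 0.0]
gripper_width: 0.24
grasp_force: 58.7
```

Run:
```python
from circ import *
p,M,a=pose();s=manip.state();print(p,a,s['gripper_width'],s['contact_force'],s['grasp_force'])
print(circ(-1,a))
```

```text
[ 0.45539526 -0.36522805  0.1625109 ] -0.05272662184981101 0.23998415811627827 [0.093743   5.53580506 0.02299446] 58.72351884841919
[[2.2, -17.1], [6.6, -15.9], [10.5, -13.7], [13.6, -10.5], [15.9, -6.6], [17.1, -2.3], [17.1, 2.2], [15.9, 6.6], [13.7, 10.5], [10.5, 13.6], [6.6, 15.9], [2.3, 17.1], [-2.2, 17.1], [-6.6, 15.9], [-10.5, 13.7], [-13.6, 10.5], [-15.9, 6.6], [-17.1, 2.3], [-17.1, -2.2], [-15.9, -6.6], [-13.7, -10.5], [-10.5, -13.6], [-6.6, -15.9], [-2.3, -17.1]]
```

>>> move_arm:
  increments: [2.2,-18,0,0,0,6.6,-15.9,0,0,0,10.5,-13.7,0,0,0,13.6,-10.5,0,0,0,15.9,-6.6,0,0,0,17.1,-2.3,0,0,0,0,0,0,0,0]

```text
time: 17.07
tool_pos: [0.5265, -0.3026, 0.1625]
tool_rot: [0.001, 1.0, -0.026, 0.002]
contact_force: [1.9, 1.3, -2.3]
gripper_width: 0.239
grasp_force: 60.2
```

>>> move_arm:
  increments: [17.1,2.2,0,0,0,15.9,6.6,0,0,0,13.7,10.5,0,0,0,10.5,13.6,0,0,0,6.6,15.9,0,0,0,2.3,17.1,0,0,0,0,0,0,0,0]

```text
time: 17.65
tool_pos: [0.5867, -0.3756, 0.1626]
tool_rot: [0.002, 1.0, -0.028, 0.001]
contact_force: [1.1, -2.8, -1.7]
gripper_width: 0.24
grasp_force: 60.1
```

>>> move_arm:
  increments: [-2.2,17.1,0,0,0,-6.6,15.9,0,0,0,-10.5,13.7,0,0,0,-13.6,10.5,0,0,0,-15.9,6.6,0,0,0,-17.1,2.3,0,0,0,0,0,0,0,0]

```text
time: 18.23
tool_pos: [0.5136, -0.4344, 0.1624]
tool_rot: [-0.001, 1.0, -0.028, -0.001]
contact_force: [-1.8, 5.8, 5.4]
gripper_width: 0.239
grasp_force: 61.2
```

>>> move_arm:
  increments: [-17.1,-2.2,0,0,0,-15.9,-6.6,0,0,0,-13.7,-10.5,0,0,0,-10.5,-13.6,0,0,0,-6.6,-15.9,0,0,0,-2.3,-17.1,0,0,0,0,-4,0,0,0,0,0,0,0,0]

```text
time: 18.9
tool_pos: [0.4547, -0.3638, 0.1625]
tool_rot: [0.005, 1.0, -0.027, 0.003]
contact_force: [5.5, -6.3, -1.4]
gripper_width: 0.241
grasp_force: 60.1
```

>>> move_arm:
  increments: [0,0,0,0,0,0,0,0,0,0]

```text
time: 19.07
tool_pos: [0.4548, -0.364, 0.1625]
tool_rot: [0.004, 1.0, -0.027, 0.003]
contact_force: [5.3, -5.3, -1.0]
gripper_width: 0.237
grasp_force: 60.2
```

>>> move_arm:
  increments: [0,-3,0,0,0,0,-2,0,0,0,0,0,0,0,0]

```text
time: 19.32
tool_pos: [0.4547, -0.3621, 0.1629]
tool_rot: [0.008, 1.0, -0.027, 0.003]
contact_force: [4.6, -14.7, -3.8]
gripper_width: 0.244
grasp_force: 59.7
```

>>> move_arm:
  increments: [0,5,0,0,0,0,0,0,0,0.4,0,0,0,0,0.6,0,0,0,0,0.6,0,0,-20,0,0.6,0,0,-35,0,0.6,0,0,-35,0,0.6,0,0,0,0,0.6]

```text
time: 19.98
tool_pos: [0.4565, -0.3636, 0.2596]
tool_rot: [0.005, 1.0, -0.027, 0.004]
contact_force: [0.7, 0.3, 1.6]
gripper_width: 0.597
grasp_force: 0.0
```

>>> move_arm:
  increments: [0,-35,0,0,1,0,-35,0,0,1,0,-35,0,0,1,0,-35,0,0,1,0,-35,0,0,1,0,-35,0,0,1,0,0,0,0,1,0,0,0,0,1]

```text
time: 20.65
tool_pos: [0.4655, -0.1503, 0.2507]
tool_rot: [0.0, 1.0, -0.025, -0.0]
contact_force: [-0.9, -0.7, -0.5]
gripper_width: 0.999
grasp_force: 0.0
```

Run:
```python
from h import *
t=tray(); w=grab('wrist'); to(.5,.04,.2,-.65)
a=cv2.resize(t['image'][150:285,290:510],(660,405),interpolation=cv2.INTER_CUBIC)
cv2.imwrite('pics/c8.png',np.vstack([a,np.hstack([cv2.resize(w['image'][:,:],(312,195)),np.zeros((195,348,3),np.uint8)])]))
```

```text
tray ctr [ 6.526e-01 -4.000e-04] cor [[0.723, 0.076], [0.719, -0.081], [0.582, -0.076], [0.586, 0.079]] area 2590.5
at [ 0.4656 -0.1521  0.2508] psi -0.053 -> spin 0.597 t [ -88.8 -173.7   50.8] xy dist 195
```

View pics/c8.png

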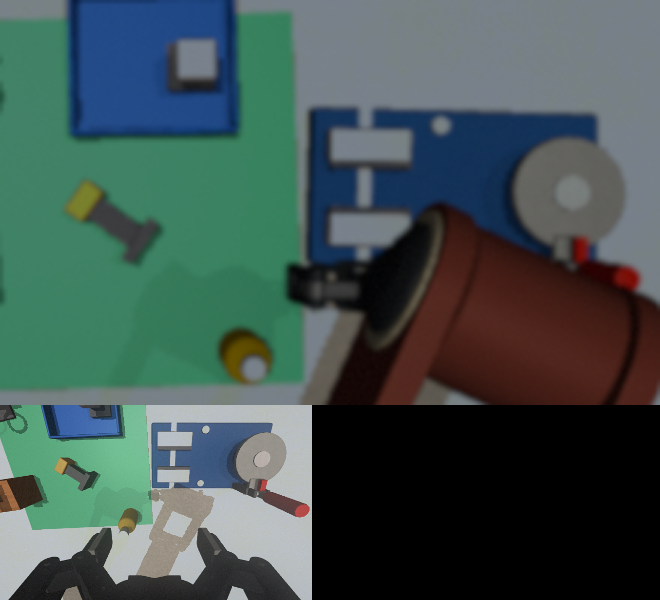

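Top panel: the jaws are back at their original spacing (centres 26.7 px apart vs 27.2 at the start), and the crank is still latched. Stake_a stands in the tray; stake_b and the tray are unmoved. Now stake_b.

>>> move_arm:
  increments: [4.4,-32.4,0,0,0.8,4.4,-32.4,0,0,0.8,4.4,-32.4,0,0,0.8,4.4,-32.4,0,0,0.8,4.4,-32.4,0,0,0.8,4.4,-32.4,0,0,0.8]

```text
time: 21.25
tool_pos: [0.503, 0.041, 0.2509]
tool_rot: [0.0, 1.0, -0.028, -0.0]
contact_force: [0.4, -0.5, -0.0]
gripper_width: 0.799
grasp_force: 0.0
```

>>> move_arm:
  increments: [0,0,10,-0.122,0.8,0,0,10,-0.122,0.8,0,0,10,-0.122,0.8,0,0,10,-0.122,0.8,0,0,10,-0.122,0.8,0,0,10,-0.122,0.8,0,0,10,-0.122,0.8,0,0,0,-0.121,0.8]

```text
time: 21.92
tool_pos: [0.5015, 0.0395, 0.1781]
tool_rot: [-0.001, 0.895, 0.446, -0.002]
contact_force: [0.3, 0.4, -1.3]
gripper_width: 0.797
grasp_force: 0.0
```

>>> move_arm:
  increments: [0,0,0,0,0.8,0,0,0,0,0.8]

```text
time: 22.08
tool_pos: [0.5029, 0.0399, 0.1809]
tool_rot: [0.0, 0.897, 0.443, -0.0]
contact_force: [0.5, -0.0, 0.1]
gripper_width: 0.799
grasp_force: 0.0
```

Run:
```python
from h import *
to(.5025,.0405,.009,.922)
w=grab('wrist'); cv2.imwrite('pics/w9.png',w['image'])
for p in [(.4825,.0141,.035),(.5219,.0661,.03),(.5025,.0405,.03)]: print(proj(w,p).round(1))
```

```text
at [0.5029 0.0399 0.1809] psi 0.917 -> spin -0.005 t [  0.2  -0.7 171.9] xy dist 1
[316.1 210.3]
[315.7 145.2]
[315.9 177.4]
```

View pics/w9.png

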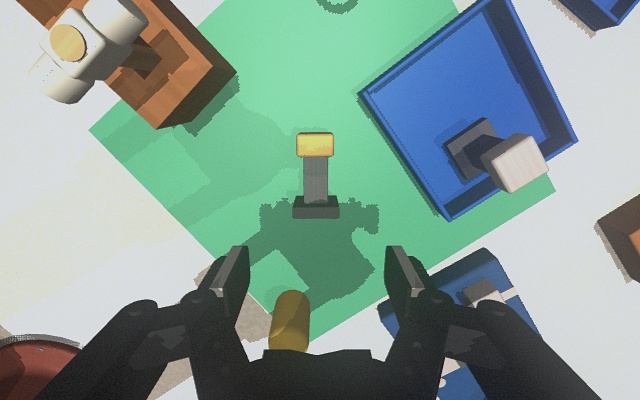

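Wrist view: stake_b is centred and aligned, head (315,145), post (315,178), foot (316,207), matching prediction. I'm descending.

>>> move_arm:
  increments: [0,0,35,0,0.7,0,0,35,0,0.7,0,0,35,0,0.7,0,0,35,0,0.7,0,0,20,0,0.7,0,0,8,0,0.7,0,0,3,0,0.7,0,0,0,0,0]

```text
time: 22.8
tool_pos: [0.5033, 0.0409, 0.0107]
tool_rot: [0.0, 0.896, 0.444, 0.0]
contact_force: [0.3, 0.9, 0.1]
gripper_width: 0.575
grasp_force: 0.0
```

>>> move_arm:
  increments: [0,0,0,0,0,0,0,0,0,0,0,0,0,0,0,0,0,0,0,0,0,0,0,0,0,0,0,-10,0,0,0,0,-25,0,0,0,0,-30,0,0]

```text
time: 23.47
tool_pos: [0.4988, 0.0412, 0.0724]
tool_rot: [-0.002, 0.896, 0.445, -0.004]
contact_force: [0.8, -0.3, -7.6]
gripper_width: 0.267
grasp_force: 60.3
```

>>> move_arm:
  increments: [0,0,-30,0,0,0,0,-30,0,0,0,0,0,0,0,0,0,0,0,0]

```text
time: 23.8
tool_pos: [0.5034, 0.041, 0.1364]
tool_rot: [0.001, 0.896, 0.445, 0.002]
contact_force: [-0.0, -0.3, -8.4]
gripper_width: 0.265
grasp_force: 60.5
```

Run:
```python
from h import *
tray(); to(.652,.034,.14,-.02)
```

```text
tray ctr [ 6.526e-01 -4.000e-04] cor [[0.723, 0.076], [0.719, -0.081], [0.582, -0.076], [0.586, 0.079]] area 2590.5
at [0.5015 0.0411 0.1338] psi 0.922 -> spin 0.942 t [150.6   4.1  -6.2] xy dist 151
```

>>> move_arm:
  increments: [0,0,0,0.118,0,0,0,0,0.118,0,0,0,0,0.118,0,0,0,0,0.118,0,0,0,0,0.118,0,0,0,0,0.118,0,0,0,0,0.118,0,0,0,0,0.116,0]

```text
time: 24.52
tool_pos: [0.4998, 0.0412, 0.1306]
tool_rot: [-0.0, 1.0, -0.013, -0.004]
contact_force: [-0.4, 0.4, -8.1]
gripper_width: 0.267
grasp_force: 60.4
```

>>> move_arm:
  increments: [30,0.8,0,0,0,30,0.8,0,0,0,30,0.8,0,0,0,30,0.8,0,0,0,30,0.8,0,0,0,0,0,0,0,0,0,0,0,0,0,0,0,0,0,0]

```text
time: 25.18
tool_pos: [0.65, 0.0342, 0.1308]
tool_rot: [-0.0, 1.0, -0.01, -0.004]
contact_force: [0.7, -0.2, -6.7]
gripper_width: 0.267
grasp_force: 60.4
```

Run:
```python
from h import *
to(.652,.034,.017,-.02)
```

```text
at [0.65   0.0342 0.1308] psi -0.02 -> spin -0.0 t [  2.1   0.2 113.8] xy dist 2
```

>>> move_arm:
  increments: [2,0,30,0,0,0,0,30,0,0,0,0,25,0,0,0,0,15,0,0,0,0,8,0,0,0,0,4,0,0,0,0,0,0,0,0,0,0,0,0]

```text
time: 25.85
tool_pos: [0.6557, 0.034, 0.0249]
tool_rot: [0.0, 1.0, -0.01, 0.001]
contact_force: [0.2, -0.6, -7.7]
gripper_width: 0.265
grasp_force: 60.4
```

>>> move_arm:
  increments: [0,0,4,0,0,0,0,3,0,0,0,0,0,0,0,0,0,0,0,0]

```text
time: 26.18
tool_pos: [0.656, 0.034, 0.0177]
tool_rot: [0.0, 1.0, -0.01, 0.002]
contact_force: [1.2, -0.1, -4.1]
gripper_width: 0.261
grasp_force: 61.0
```

>>> move_arm:
  increments: [0,0,1,0,0,0,0,0,0,0.42,0,0,0,0,0.42,0,0,0,0,0.42,0,0,-20,0,0.42,0,0,-35,0,0.42,0,0,-40,0,0.42,0,0,-40,0,0.42]

```text
time: 26.85
tool_pos: [0.6535, 0.0338, 0.1505]
tool_rot: [0.0, 1.0, -0.01, -0.001]
contact_force: [0.3, -0.6, 1.7]
gripper_width: 0.417
grasp_force: 0.0
```

>>> move_arm:
  increments: [0,0,-40,0,0.6,0,0,-40,0,0.6,0,0,0,0,0.6,0,0,0,0,0.6]

```text
time: 27.18
tool_pos: [0.6565, 0.0337, 0.235]
tool_rot: [0.0, 1.0, -0.01, 0.004]
contact_force: [0.5, -1.1, 0.1]
gripper_width: 0.602
grasp_force: 0.0
```

Run:
```python
from h import *
w=grab('wrist'); cv2.imwrite('pics/w10.png',w['image']); tray()
for z in (.14,): print([proj(w,p).round(1) for p in [(.619,.3505,z),(.631,.2707,z),(.6429,.1909,z)]])
to(.4641,.2052,.27,.02); to(.4562,.2851,.27,-.09)
```

```text
tray ctr [0.6289 0.0216] cor [[0.675, 0.077], [0.671, -0.037], [0.583, -0.034], [0.586, 0.079]] area 782.5
[array([-49.2, 244.9]), array([ 38.5, 230.5]), array([129. , 215.8])]
at [0.654  0.0339 0.2291] psi -0.02 -> spin -0.04 t [-186.4 -175.1  -40.9] xy dist 256
at [0.654  0.0339 0.2291] psi -0.02 -> spin 0.07 t [-219.6 -232.4  -40.9] xy dist 320
```

View pics/w10.png

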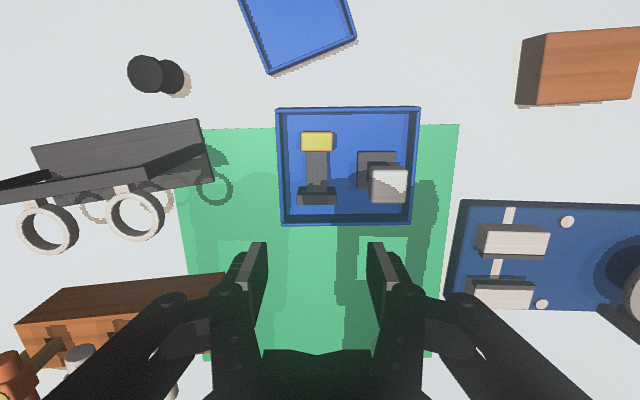

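Wrist view: both stakes lie in the large tray side by side, brass head (317,140) and steel head (390,183). Next I measure the rings from above; rings are visible at (135,213) and (47,226).

>>> move_arm:
  increments: [0,0,-20,-0.082,0.6,0,0,-20,-0.082,0.6,0,-40,-16,0,0.6,0,-40,-16,0,0.6,0,-40,0,0,0.6,0,-40,0,0,0.6,0,-40,0,0,0.6,0,-38,0,0,0.6]

```text
time: 27.95
tool_pos: [0.6193, 0.2686, 0.2976]
tool_rot: [0.001, 0.997, 0.072, -0.002]
contact_force: [0.0, -0.3, 0.2]
gripper_width: 0.601
grasp_force: 0.0
```

>>> move_arm:
  increments: [0,0,0,0,0.6,0,0,0,0,0.6,0,0,0,0,0.6]

```text
time: 28.2
tool_pos: [0.6202, 0.2665, 0.2984]
tool_rot: [0.001, 0.997, 0.072, -0.002]
contact_force: [0.3, -0.6, -0.4]
gripper_width: 0.601
grasp_force: 0.0
```

```bash
cat > rings.py <<'E'
from h import *
def holes(f,z=.14):
    g=cv2.cvtColor(f['image'],cv2.COLOR_BGR2GRAY); out=[]
    for th in range(90,200,15):
        m=(g>th).astype(np.uint8)
        cs,hi=cv2.findContours(m,cv2.RETR_CCOMP,cv2.CHAIN_APPROX_NONE)
        for c in cs:
            if len(c)<40: continue
            (x,y),(a,b),_=cv2.fitEllipse(c)
            if min(a,b)<18 or max(a,b)>90 or min(a,b)/max(a,b)<.6: continue
            if cv2.contourArea(c)<.85*np.pi*a*b/4: continue
            p=onz(f,x,y,z); D=np.linalg.norm(onz(f,x+a/2,y,z)-onz(f,x-a/2,y,z)),np.linalg.norm(onz(f,x,y+b/2,z)-onz(f,x,y-b/2,z))
            out.append((th,round(x),round(y),p[:2].round(4).tolist(),round(1000*min(D)),round(1000*max(D))))
    return sorted(out,key=lambda o:o[1])
if __name__=='__main__':
    w=grab('wrist'); cv2.imwrite('pics/w11.png',w['image']); print(pose()[0])
    for o in holes(w): print(*o)
    print([proj(w,p).round() for p in [(.619,.3505,.14),(.631,.2707,.14),(.6429,.1909,.14)]])
    t=grab('top'); print('top')
    for o in holes(t): print(*o)
E
python3 rings.py
```

```text
[0.620527   0.26589641 0.29907093]
90 292 271 [0.5055, 0.2776] 26 37
105 383 49 [0.7442, 0.2241] 29 35
120 383 49 [0.7441, 0.2242] 29 35
135 383 49 [0.7441, 0.2241] 29 35
150 383 50 [0.744, 0.2242] 30 36
165 383 51 [0.7426, 0.2236] 33 37
180 383 52 [0.7425, 0.2237] 33 37
195 383 52 [0.7425, 0.2237] 33 37
90 384 50 [0.7441, 0.2229] 26 35
195 393 164 [0.6433, 0.1913] 39 47
195 393 165 [0.6418, 0.1911] 35 39
165 394 164 [0.6433, 0.1909] 41 49
165 394 166 [0.6413, 0.1905] 34 38
180 394 164 [0.6432, 0.1909] 41 49
180 394 166 [0.6414, 0.1906] 34 38
150 570 176 [0.6564, 0.0101] 29 40
165 570 176 [0.6566, 0.01] 27 38
180 570 176 [0.6562, 0.0097] 26 37
105 626 240 [0.5963, -0.0806] 24 42
120 626 240 [0.5964, -0.0806] 24 41
135 626 240 [0.5963, -0.0809] 24 41
150 627 240 [0.5963, -0.0811] 23 41
165 627 240 [0.5963, -0.0812] 23 40
180 627 240 [0.5962, -0.0816] 23 39
[array([233., 165.]), array([314., 164.]), array([394., 164.])]
top
90 177 210 [0.5517, 0.4235] 108 142
105 177 210 [0.5518, 0.4232] 106 140
120 177 210 [0.5519, 0.4236] 103 137
135 177 210 [0.5522, 0.4234] 98 132
90 319 110 [0.7976, 0.0548] 108 132
105 319 110 [0.7979, 0.0549] 110 135
120 319 110 [0.7983, 0.0549] 114 138
135 319 109 [0.7998, 0.0551] 120 146
90 341 171 [0.6397, 0.0036] 152 173
105 341 171 [0.639, 0.0035] 155 178
105 370 267 [0.3933, -0.0635] 49 57
90 425 132 [0.7335, -0.2162] 79 114
105 426 132 [0.7337, -0.2165] 83 118
120 426 131 [0.7342, -0.2168] 86 119
135 426 131 [0.7341, -0.2168] 91 124
```

Run:
```python
from h import *
w=grab('wrist'); g=cv2.medianBlur(cv2.cvtColor(w['image'],cv2.COLOR_BGR2GRAY),3)
for pr in [(233,165),(314,164),(394,164)]:
    x0,y0=pr[0]-45,pr[1]-45; c=g[y0:y0+90,x0:x0+90]
    for lo,hi in [(15,20),(21,27)]:
        h=cv2.HoughCircles(c,cv2.HOUGH_GRADIENT,1,5,param1=80,param2=12,minRadius=lo,maxRadius=hi)
        if h is not None: print(pr,(lo,hi),[(q.round(1).tolist(),onz(w,q[0]+x0,q[1]+y0,.14)[:2].round(4).tolist()) for q in h[0][:3]])
to(.4641,.2052,.28,.04); 
# hammer end discs (yellowish wood) 
h=cv2.cvtColor(w['image'],cv2.COLOR_BGR2HSV); m=((h[...,0]>12)&(h[...,0]<32)&(h[...,1]>90)&(h[...,2]>120)).astype(np.uint8); m[:200]=0
n,l,st,c=cv2.connectedComponentsWithStats(m); print([(c[i].round(1),st[i,4],onz(w,*c[i],.145)[:2].round(4)) for i in range(1,n) if st[i,4]>50])
```

```text
(233, 165) (15, 20) [([48.5, 44.5, 18.200000762939453], [0.6204, 0.3469]), ([52.5, 47.5, 19.399999618530273], [0.6179, 0.3427])]
(233, 165) (21, 27) [([50.5, 41.5, 21.799999237060547], [0.6238, 0.3451]), ([45.5, 47.5, 22.899999618530273], [0.6168, 0.3497]), ([51.5, 46.5, 21.799999237060547], [0.6187, 0.3438])]
(314, 164) (15, 20) [([44.5, 49.5, 19.399999618530273], [0.6274, 0.2693]), ([45.5, 44.5, 19.399999618530273], [0.6326, 0.2691]), ([39.5, 48.5, 17.200000762939453], [0.6277, 0.2745])]
(314, 164) (21, 27) [([44.5, 46.5, 21.799999237060547], [0.6304, 0.2698]), ([48.5, 38.5, 23.0], [0.6391, 0.2669]), ([48.5, 43.5, 21.799999237060547], [0.6341, 0.2662])]
(394, 164) (15, 20) [([41.5, 48.5, 19.399999618530273], [0.6395, 0.1922]), ([37.5, 41.5, 19.399999618530273], [0.646, 0.1978]), ([45.5, 45.5, 19.399999618530273], [0.6431, 0.1889])]
(394, 164) (21, 27) [([43.5, 46.5, 21.600000381469727], [0.6418, 0.1907]), ([40.5, 41.5, 21.799999237060547], [0.6464, 0.1948]), ([35.5, 39.5, 23.0], [0.6477, 0.2002])]
at [0.621  0.2655 0.3001] psi 0.142 -> spin 0.102 t [-159.1   53.9   20.1] xy dist 168
[(array([281.5, 309.5]), np.int32(142), array([0.4549, 0.283 ])), (array([349.4, 312.3]), np.int32(135), array([0.4622, 0.2032]))]
```

>>> move_arm:
  increments: [0,0,0,0.112,0.6,-31.8,11.3,0,0,0.6,-31.8,11.3,0,0,0.6,-31.8,11.3,0,0,0.6,-31.8,11.3,10,0,0.6,-31.8,11.3,20,0,0.6,0,0,20,0,0.6,0,0,0,0,0.6]

```text
time: 29.02
tool_pos: [0.4604, 0.2034, 0.2464]
tool_rot: [0.001, 1.0, 0.015, -0.003]
contact_force: [-0.2, 0.1, -1.5]
gripper_width: 0.599
grasp_force: 0.0
```

>>> move_arm:
  increments: [0,0,0,0,0.6,0,0,0,0,0.6]

```text
time: 29.18
tool_pos: [0.465, 0.2052, 0.2526]
tool_rot: [-0.0, 1.0, 0.015, 0.001]
contact_force: [0.2, -0.2, 1.2]
gripper_width: 0.599
grasp_force: 0.0
```

```bash
cat > disc.py <<'E'
from h import *
def discs():
    w=grab('wrist'); cv2.imwrite('pics/wd_%d.png'%(1000*w['s']['time']),w['image'])
    h=cv2.cvtColor(w['image'],cv2.COLOR_BGR2HSV); m=((h[...,0]>12)&(h[...,0]<32)&(h[...,1]>70)&(h[...,2]>120)).astype(np.uint8)
    n,l,st,c=cv2.connectedComponentsWithStats(m)
    for i in range(1,n):
        if st[i,4]>100:
            ys,xs=np.where(l==i); (x,y),(a,b),_=cv2.fitEllipse(cv2.convexHull(np.c_[xs,ys].astype(np.int32)))if st[i,4]>100 else 0
            print('disc',round(x,1),round(y,1),round(a),round(b),onz(w,x,y,.145)[:2].round(4))
    return w
E
python3 - <<'E'
from disc import *
w=discs()
# head orientation: bright, unsaturated pixels around the disc
h=cv2.cvtColor(w['image'],cv2.COLOR_BGR2HSV)
u,v=proj(w,(.4637,.2044,.145)).astype(int); print(u,v)
print('sat/val along x through disc'); 
for dv in range(-60,70,10): print(dv,[tuple(h[v+dv,u+du,1:]) for du in (-50,-35,-25,-15,0,15,25,35,50)])if v+dv<400 else 0
to(.4637,.2044,.123,.03)
E
```

```text
disc 327.1 159.4 46 86 [0.4933 0.1972]
disc 318.4 193.8 20 21 [0.4629 0.2034]
disc 226.2 199.6 19 21 [0.4551 0.2832]
disc 135.0 205.0 19 23 [0.4476 0.3631]
disc 550.4 250.6 32 38 [ 0.4146 -0.0116]
317 192
sat/val along x through disc
-60 [(np.uint8(8), np.uint8(189)), (np.uint8(11), np.uint8(189)), (np.uint8(9), np.uint8(190)), (np.uint8(9), np.uint8(194)), (np.uint8(81), np.uint8(152)), (np.uint8(72), np.uint8(71)), (np.uint8(60), np.uint8(76)), (np.uint8(102), np.uint8(182)), (np.uint8(107), np.uint8(177))]
-50 [(np.uint8(61), np.uint8(80)), (np.uint8(57), np.uint8(76)), (np.uint8(71), np.uint8(79)), (np.uint8(110), np.uint8(118)), (np.uint8(132), np.uint8(162)), (np.uint8(131), np.uint8(158)), (np.uint8(134), np.uint8(158)), (np.uint8(128), np.uint8(160)), (np.uint8(105), np.uint8(177))]
-40 [(np.uint8(128), np.uint8(160)), (np.uint8(131), np.uint8(162)), (np.uint8(133), np.uint8(163)), (np.uint8(132), np.uint8(151)), (np.uint8(35), np.uint8(101)), (np.uint8(24), np.uint8(105)), (np.uint8(134), np.uint8(165)), (np.uint8(141), np.uint8(161)), (np.uint8(106), np.uint8(174))]
-30 [(n
[... 2225 characters left out ...]
int8(94), np.uint8(117)), (np.uint8(106), np.uint8(115))]
50 [(np.uint8(8), np.uint8(195)), (np.uint8(11), np.uint8(190)), (np.uint8(15), np.uint8(187)), (np.uint8(7), np.uint8(190)), (np.uint8(105), np.uint8(170)), (np.uint8(101), np.uint8(169)), (np.uint8(103), np.uint8(169)), (np.uint8(89), np.uint8(120)), (np.uint8(100), np.uint8(138))]
60 [(np.uint8(7), np.uint8(146)), (np.uint8(27), np.uint8(187)), (np.uint8(8), np.uint8(191)), (np.uint8(8), np.uint8(192)), (np.uint8(8), np.uint8(188)), (np.uint8(9), np.uint8(189)), (np.uint8(8), np.uint8(190)), (np.uint8(37), np.uint8(150)), (np.uint8(24), np.uint8(64))]
at [0.4653 0.2054 0.253 ] psi 0.031 -> spin 0.001 t [ -1.6   1.  130. ] xy dist 2
```

>>> move_arm:
  increments: [-2,1.5,35,0,0.6,0,0,35,0,0.6,0,0,30,0,0.6,0,0,18,0,0.6,0,0,12,0,0.6,0,0,0,0,0.6,0,0,0,0,0,0,0,0,0,0]

```text
time: 29.9
tool_pos: [0.4635, 0.2044, 0.1234]
tool_rot: [-0.0, 1.0, 0.016, 0.002]
contact_force: [0.8, 0.1, 0.3]
gripper_width: 0.328
grasp_force: 0.0
```

>>> move_arm:
  increments: [0,0,0,0,0,0,0,0,0,0,0,0,0,0,0,0,0,0,0,0,0,0,0,0,0,0,0,-10,0,0,0,0,-20,0,0,0,0,-30,0,0]

```text
time: 30.57
tool_pos: [0.4606, 0.2033, 0.1788]
tool_rot: [0.001, 1.0, 0.016, -0.001]
contact_force: [3.9, 1.2, -4.2]
gripper_width: 0.29
grasp_force: 59.7
```

>>> move_arm:
  increments: [0,0,-35,0,0,0,0,-35,0,0,0,0,-35,0,0,0,0,-10,0,0,0,0,0,0,0,0,0,0,0,0]

```text
time: 31.07
tool_pos: [0.4613, 0.2038, 0.2952]
tool_rot: [0.0, 1.0, 0.016, -0.0]
contact_force: [0.7, -0.3, -2.2]
gripper_width: 0.295
grasp_force: 60.2
```

Run:
```python
from h import *
to(.6425,.1908,.29,.145)
w=grab('wrist'); cv2.imwrite('pics/w12.png',w['image'])
f=grab('side'); cv2.imwrite('pics/s12.png',f['image'])
```

```text
at [0.4613 0.2038 0.2952] psi 0.032 -> spin -0.113 t [177.5  39.1   5.2] xy dist 182
```

```bash
cat > lean.py <<'E'
from h import *
def lean():
    p,M,a=pose(); f=grab('side'); g=f['image'].astype(int); h=cv2.cvtColor(f['image'],cv2.COLOR_BGR2HSV).astype(int)
    print('tcp',p.round(4))
    for dz in (-.03,-.05,-.07,-.09,-.10):   # below TCP along the handle
        u,v=proj(f,p+[0,0,dz]); v=int(round(v)); xs=np.arange(int(u)-25,int(u)+26)
        row=h[v,xs]; m=(row[:,0]<25)&(row[:,1]>70)
        ux=xs[m]
        if len(ux): 
            ux=ux[abs(ux-u)<15]; 
            if len(ux):
                mm=(ux.min()+ux.max())/2; d=np.linalg.norm(f['eye']-p)
                print(dz,'pred u',round(u,1),'seen',ux.min(),ux.max(),'shift mm',round((mm-u)/f['f']*d*1000,1))
    e1=proj(f,p+[.01,0,-.1])-proj(f,p+[0,0,-.1]); print('du per +10mm x',e1.round(1))
    return f
if __name__=='__main__':
    f=lean(); p=pose()[0]; u,v=proj(f,p+[0,0,-.06]).astype(int)
    cv2.imwrite('pics/l%d.png'%(1000*f['s']['time']),cv2.resize(f['image'][v-60:v+60,u-70:u+70],(700,600),interpolation=cv2.INTER_CUBIC))
E
python3 lean.py
```

```text
tcp [0.4604 0.2035 0.2927]
-0.03 pred u 361.5 seen 359 365 shift mm 1.1
-0.05 pred u 360.7 seen 359 364 shift mm 1.6
-0.07 pred u 360.0 seen 358 364 shift mm 2.1
-0.09 pred u 359.3 seen 357 363 shift mm 1.5
-0.1 pred u 359.0 seen 358 362 shift mm 2.2
du per +10mm x [-4.4 -0.5]
```

>>> move_arm:
  increments: [0,0,0,-0.113,0,35.8,7.8,0,0,0,35.8,7.8,0,0,0,35.8,7.8,0,0,0,35.8,7.8,0,0,0,35.8,7.8,0,0,0,0,0,0,0,0,0,0,0,0,0]

```text
time: 31.88
tool_pos: [0.6445, 0.1904, 0.2908]
tool_rot: [0.0, 0.997, 0.072, -0.004]
contact_force: [-0.8, 0.8, -2.5]
gripper_width: 0.287
grasp_force: 60.0
```

>>> move_arm:
  increments: [0,0,0,0,0,0,0,0,0,0]

```text
time: 32.05
tool_pos: [0.6433, 0.1913, 0.2954]
tool_rot: [0.0, 0.997, 0.073, -0.001]
contact_force: [0.1, 1.3, -2.0]
gripper_width: 0.289
grasp_force: 60.0
```

```bash
python3 lean.py; python3 -c "
from h import *
to(.6435,.191,.152,.145)"
```

```text
tcp [0.6433 0.1913 0.2954]
-0.03 pred u 281.3 seen 276 294 shift mm 8.3
-0.05 pred u 281.5 seen 271 293 shift mm 1.1
-0.07 pred u 281.7 seen 271 291 shift mm -1.6
-0.09 pred u 281.9 seen 280 285 shift mm 1.4
-0.1 pred u 282.0 seen 280 285 shift mm 1.2
du per +10mm x [-4.1 -0.4]
at [0.6433 0.1914 0.2962] psi 0.145 -> spin 0.0 t [1.000e-01 5.000e-01 1.442e+02] xy dist 0
```

>>> move_arm:
  increments: [0.5,0.5,20,0,0,0,0,20,0,0,0,0,20,0,0,0,0,0,0,0]

```text
time: 32.43
tool_pos: [0.6416, 0.1906, 0.2314]
tool_rot: [0.0, 0.997, 0.073, -0.004]
contact_force: [-1.2, -0.1, -3.3]
gripper_width: 0.288
grasp_force: 60.1
```

>>> move_arm:
  increments: [0,0,25,0,0,0,0,25,0,0,0,0,18,0,0,0,0,8,0,0,0,0,4,0,0,0,0,0,0,0,0,0,0,0,0]

```text
time: 33.02
tool_pos: [0.6458, 0.191, 0.1582]
tool_rot: [-0.0, 0.997, 0.072, 0.001]
contact_force: [-0.6, 0.2, -2.4]
gripper_width: 0.294
grasp_force: 60.2
```

>>> move_arm:
  increments: [0,0,4,0,0,0,0,3,0,0,0,0,0,0,0,0,0,0,0,0]

```text
time: 33.35
tool_pos: [0.645, 0.1907, 0.1491]
tool_rot: [-0.0, 0.997, 0.072, -0.0]
contact_force: [-0.2, 0.3, -3.1]
gripper_width: 0.288
grasp_force: 60.2
```

```bash
python3 -c "
from h import *
to(.6435,.191,.152,.145); print(manip.state()['contact_force'])"
```

```text
at [0.645  0.1907 0.1491] psi 0.145 -> spin -0.0 t [-1.4 -0.5 -2.9] xy dist 2
[-0.24857955  0.34235861 -3.12866004]
```

>>> move_arm:
  increments: [0,0,1,0,0,0,0,0,0,0.5,0,0,0,0,0.55,0,0,0,0,0.55,0,0,-20,0,0.55,0,0,-35,0,0.55,0,0,-35,0,0.55,0,0,-15,0,0.55]

```text
time: 34.02
tool_pos: [0.647, 0.1911, 0.2594]
tool_rot: [-0.0, 0.997, 0.072, 0.004]
contact_force: [1.5, -0.1, 2.2]
gripper_width: 0.549
grasp_force: 0.0
```

>>> move_arm:
  increments: [0,0,0,0.087,0.6,0,0,0,0.088,0.6,-32,-14.5,0,0,0.6,-32,-14.5,0,0,0.6,-32,-14.5,0,0,0.6,-32,-14.5,0,0,0.6,-32,-14.5,0,0,0.6,-32,-14.5,0,0,0.6]

```text
time: 34.68
tool_pos: [0.4542, 0.2839, 0.2528]
tool_rot: [-0.0, 1.0, -0.015, 0.0]
contact_force: [-0.2, 0.5, 0.3]
gripper_width: 0.603
grasp_force: 0.0
```

>>> move_arm:
  increments: [0,0,0,0,0.6,0,0,0,0,0.6,0,0,0,0,0.6]

```text
time: 34.93
tool_pos: [0.456, 0.2835, 0.2532]
tool_rot: [-0.0, 1.0, -0.015, 0.0]
contact_force: [0.2, -0.4, 0.1]
gripper_width: 0.599
grasp_force: 0.0
```

```bash
cat > ori.py <<'E'
from disc import *
import sys
x,y=map(float,sys.argv[1:3]); cop=len(sys.argv)>3
w=discs(); h=cv2.cvtColor(w['image'],cv2.COLOR_BGR2HSV).astype(int)
u,v=proj(w,(x,y,.145)).astype(int)
H,S,V=h[...,0],h[...,1],h[...,2]
sub=(slice(v-45,v+40),slice(u-25,u+26))
print('centre',u,v)
for dv in range(-36,37,8):
    print(dv,' '.join('%d/%d/%d'%tuple(h[v+dv,u+du]) for du in range(-24,25,6)))
to(x,y,.123)
E
python3 ori.py .4556 .2835
```

```text
disc 392.8 151.2 55 106 [0.4889 0.2193]
disc 316.8 191.9 19 20 [0.4553 0.2831]
disc 226.8 200.5 22 25 [0.4498 0.3616]
disc 624.6 228.8 31 38 [0.4124 0.0073]
disc 79.6 319.8 23 32 [0.3276 0.5245]
centre 316 191
-36 13/130/169 12/129/152 8/28/111 10/23/163 17/23/178 15/20/181 8/26/155 12/118/110 12/135/162
-28 12/136/161 11/130/149 11/34/127 13/28/166 17/20/181 8/23/179 11/28/147 12/109/103 12/135/149
-20 13/132/153 13/127/144 12/108/125 9/27/182 19/16/179 12/25/171 9/27/133 12/120/108 13/135/159
-12 12/138/161 12/129/152 11/32/137 108/13/189 105/8/190 90/6/182 60/7/188 13/123/112 12/138/161
-4 12/138/151 12/133/150 11/27/153 23/91/180 25/85/180 23/86/177 16/18/185 13/117/113 12/112/112
4 13/128/141 11/130/143 14/31/108 15/105/136 25/83/179 22/92/180 12/26/174 10/113/113 13/109/110
12 12/131/152 12/137/151 11/27/105 15/20/127 7/18/126 8/24/128 8/26/108 90/6/185 18/34/151
20 39/14/186 103/9/190 8/29/96 16/30/110 11/29/124 12/23/110 16/31/91 94/10/187 18/37/152
28 40/12/184 42/14/183 13/19/96 16/25/113 13/25/123 10/14/110 11/24/84 105/11/188 18/28/156
36 35/15/186 41/19/186 85/8/187 85/8/189 45/3/150 73/9/193 111/13/191 103/12/189 85/8/186
at [0.4564 0.2832 0.2532] psi -0.031 -> spin 0.0 t [ -0.8  -0.3 130.2] xy dist 1
```

>>> move_arm:
  increments: [-1,0,35,0,0.6,0,0,35,0,0.6,0,0,30,0,0.6,0,0,18,0,0.6,0,0,12,0,0.6,0,0,0,0,0.6,0,0,0,0,0,0,0,0,0,0]

```text
time: 35.65
tool_pos: [0.4563, 0.2838, 0.1249]
tool_rot: [-0.001, 1.0, -0.015, 0.001]
contact_force: [0.3, 0.2, 0.7]
gripper_width: 0.328
grasp_force: 0.0
```

>>> move_arm:
  increments: [0,0,0,0,0,0,0,0,0,0,0,0,0,0,0,0,0,0,0,0,0,0,0,0,0,0,0,-10,0,0,0,0,-20,0,0,0,0,-30,0,0]

```text
time: 36.32
tool_pos: [0.4532, 0.2825, 0.1801]
tool_rot: [0.001, 1.0, -0.015, -0.002]
contact_force: [3.0, -0.7, -3.2]
gripper_width: 0.292
grasp_force: 59.4
```

>>> move_arm:
  increments: [0,0,-35,0,0,0,0,-35,0,0,0,0,-35,0,0,0,0,-10,0,0,0,0,0,0,0,0,0,0,0,0,0,0,0,0,0]

```text
time: 36.9
tool_pos: [0.4535, 0.283, 0.2946]
tool_rot: [0.001, 1.0, -0.015, -0.002]
contact_force: [-0.5, 0.6, -2.0]
gripper_width: 0.285
grasp_force: 59.7
```

```bash
python3 lean.py; python3 -c "
from h import *
to(.631,.270,.29,.145)"
```

```text
tcp [0.4535 0.283  0.2946]
-0.03 pred u 362.4 seen 360 366 shift mm 1.1
-0.05 pred u 361.6 seen 360 365 shift mm 1.8
-0.07 pred u 360.8 seen 359 364 shift mm 1.4
-0.09 pred u 360.0 seen 358 364 shift mm 1.9
-0.1 pred u 359.6 seen 358 363 shift mm 1.7
du per +10mm x [-4.8 -0.5]
at [0.4534 0.2829 0.2944] psi -0.03 -> spin -0.175 t [173.8  38.5   4.4] xy dist 178
```

>>> move_arm:
  increments: [0,0,0,-0.087,0,0,0,0,-0.088,0,35,7.7,0,0,0,35,7.7,0,0,0,35,7.7,0,0,0,35,7.7,0,0,0,35,7.7,0,0,0,0,0,0,0,0]

```text
time: 37.62
tool_pos: [0.6371, 0.2686, 0.2912]
tool_rot: [0.001, 0.997, 0.071, -0.003]
contact_force: [-1.8, -0.2, -3.3]
gripper_width: 0.291
grasp_force: 59.6
```

>>> move_arm:
  increments: [0,0,0,0,0,0,0,0,0,0,0,0,0,0,0]

```text
time: 37.87
tool_pos: [0.6322, 0.2709, 0.2972]
tool_rot: [0.0, 0.997, 0.073, -0.001]
contact_force: [-0.3, -0.6, -2.6]
gripper_width: 0.292
grasp_force: 59.6
```

```bash
python3 lean.py|tail -3; python3 -c "
from h import *
to(.632,.270,.152,.145)"
```

```text
-0.09 pred u 277.6 seen 276 282 shift mm 2.9
-0.1 pred u 277.7 seen 275 282 shift mm 1.6
du per +10mm x [-4.5 -0.5]
at [0.6323 0.2709 0.2979] psi 0.146 -> spin 0.001 t [ -0.4   0.9 145.9] xy dist 1
```

>>> move_arm:
  increments: [0.5,0.8,20,0,0,0,0,20,0,0,0,0,20,0,0,0,0,0,0,0]

```text
time: 38.25
tool_pos: [0.6307, 0.2696, 0.2331]
tool_rot: [0.001, 0.997, 0.073, -0.004]
contact_force: [-0.8, -0.7, -3.3]
gripper_width: 0.288
grasp_force: 59.5
```

>>> move_arm:
  increments: [0,0,25,0,0,0,0,25,0,0,0,0,18,0,0,0,0,8,0,0,0,0,6,0,0,0,0,4,0,0,0,0,1,0,0,0,0,0,0,0]

```text
time: 38.92
tool_pos: [0.6347, 0.2702, 0.1525]
tool_rot: [-0.0, 0.997, 0.072, 0.001]
contact_force: [0.7, 0.5, -1.9]
gripper_width: 0.287
grasp_force: 59.6
```

>>> move_arm:
  increments: [0,0,0,0,0,0,0,0,0,0]

```text
time: 39.08
tool_pos: [0.6347, 0.2701, 0.1524]
tool_rot: [-0.0, 0.997, 0.072, 0.001]
contact_force: [-0.4, 0.1, -2.0]
gripper_width: 0.285
grasp_force: 59.6
```

>>> move_arm:
  increments: [0,0,3,0,0,0,0,0,0,0,0,0,0,0,0.5,0,0,0,0,0.55,0,0,0,0,0.55,0,0,-35,0,0.55,0,0,-35,0,0.55,0,0,-35,0,0.55]

```text
time: 39.75
tool_pos: [0.6334, 0.2697, 0.2529]
tool_rot: [0.0, 0.997, 0.072, -0.001]
contact_force: [0.9, 0.4, -0.5]
gripper_width: 0.554
grasp_force: 0.0
```

>>> move_arm:
  increments: [0,0,0,0.062,0.6,0,0,0,0.063,0.6,-30.5,-16,0,0,0.6,-30.5,-16,0,0,0.6,-30.5,-16,0,0,0.6,-30.5,-16,0,0,0.6,-30.5,-16,0,0,0.6,-30.5,-16,0,0,0.6]

```text
time: 40.42
tool_pos: [0.4476, 0.3627, 0.2528]
tool_rot: [-0.0, 1.0, 0.01, -0.0]
contact_force: [-0.5, 0.6, -0.0]
gripper_width: 0.598
grasp_force: 0.0
```

>>> move_arm:
  increments: [0,0,0,0,0.6,0,0,0,0,0.6,0,0,0,0,0.6]

```text
time: 40.67
tool_pos: [0.4495, 0.3622, 0.2531]
tool_rot: [0.0, 1.0, 0.01, 0.0]
contact_force: [0.6, -0.1, -0.5]
gripper_width: 0.596
grasp_force: 0.0
```

```bash
python3 ori.py .4485 .3625
```

```text
disc 465.0 157.7 73 107 [0.4814 0.2391]
disc 315.2 187.0 24 32 [0.4532 0.3632]
disc 133.0 293.1 11 23 [0.3421 0.5376]
centre 315 192
-36 11/130/165 12/120/155 9/128/153 10/122/177 11/118/175 9/128/175 9/122/130 12/119/111 12/131/162
-28 12/121/145 12/123/147 9/123/157 11/123/174 12/123/174 10/129/176 9/120/128 12/114/103 12/129/148
-20 12/131/156 11/129/146 8/127/156 11/124/173 10/122/174 9/134/173 7/115/115 14/130/112 12/139/156
-12 12/132/159 11/129/150 11/124/177 15/109/177 14/117/175 13/117/176 10/135/177 11/121/112 13/133/161
-4 12/127/151 12/127/154 9/138/165 23/89/181 25/85/179 22/91/176 10/128/134 12/121/112 13/122/107
4 12/125/139 12/125/141 7/112/114 22/88/179 25/85/177 18/101/177 9/126/123 12/117/107 13/118/106
12 12/127/147 11/123/151 10/76/97 9/124/132 9/124/136 8/123/133 8/126/125 101/11/187 18/39/145
20 47/10/181 47/10/184 9/29/115 9/112/114 9/122/132 8/115/126 9/102/108 96/7/184 18/38/148
28 50/13/182 43/17/184 30/16/159 10/105/112 10/120/127 10/113/120 8/101/106 105/11/188 18/39/151
36 54/7/186 60/8/181 43/17/184 57/14/183 9/10/171 70/8/189 78/7/185 45/6/182 90/7/184
at [0.45   0.3619 0.253 ] psi 0.019 -> spin 0.0 t [ -1.4  -0.6 130. ] xy dist 2
```

>>> move_arm:
  increments: [-1,0,35,0,0.6,0,0,35,0,0.6,0,0,30,0,0.6,0,0,18,0,0.6,0,0,12,0,0.6,0,0,0,0,0.6,0,0,0,0,0,0,0,0,0,0]

```text
time: 41.38
tool_pos: [0.4497, 0.3627, 0.125]
tool_rot: [-0.001, 1.0, 0.01, 0.001]
contact_force: [-0.1, 0.8, -0.8]
gripper_width: 0.332
grasp_force: 0.0
```

>>> move_arm:
  increments: [0,0,0,0,0,0,0,0,0,0,0,0,0,0,0,0,0,0,0,0,0,0,0,0,0,0,0,-10,0,0,0,0,-20,0,0,0,0,-30,0,0]

```text
time: 42.05
tool_pos: [0.4467, 0.3609, 0.1798]
tool_rot: [0.002, 1.0, 0.01, -0.002]
contact_force: [2.4, 0.6, -3.1]
gripper_width: 0.29
grasp_force: 59.4
```

>>> move_arm:
  increments: [0,0,-35,0,0,0,0,-35,0,0,0,0,-35,0,0,0,0,-10,0,0,0,0,0,0,0,0,0,0,0,0,0,0,0,0,0]

```text
time: 42.63
tool_pos: [0.447, 0.3616, 0.2945]
tool_rot: [0.001, 1.0, 0.01, -0.002]
contact_force: [0.5, 0.3, -3.0]
gripper_width: 0.288
grasp_force: 59.6
```

```bash
python3 lean.py; python3 -c "
from h import *
to(.6194,.349,.29,.145)"
```

```text
tcp [0.447  0.3616 0.2945]
-0.03 pred u 363.3 seen 362 368 shift mm 3.1
-0.05 pred u 362.3 seen 361 367 shift mm 3.0
-0.07 pred u 361.5 seen 360 366 shift mm 2.8
-0.09 pred u 360.6 seen 346 367 shift mm -7.3
-0.1 pred u 360.2 seen 346 368 shift mm -5.6
du per +10mm x [-5.3 -0.6]
at [0.4469 0.3615 0.2942] psi 0.02 -> spin -0.125 t [168.8  37.3   4.2] xy dist 173
```

>>> move_arm:
  increments: [0,0,0,-0.062,0,0,0,0,-0.063,0,34.2,7.6,0,0,0,34.2,7.6,0,0,0,34.2,7.6,0,0,0,34.2,7.6,0,0,0,34.2,7.6,0,0,0,0,0,0,0,0]

```text
time: 43.35
tool_pos: [0.6268, 0.3469, 0.2915]
tool_rot: [0.002, 0.998, 0.07, -0.003]
contact_force: [-2.0, -0.7, -4.1]
gripper_width: 0.289
grasp_force: 59.5
```

>>> move_arm:
  increments: [0,0,0,0,0,0,0,0,0,0,0,0,0,0,0]

```text
time: 43.6
tool_pos: [0.6216, 0.3496, 0.297]
tool_rot: [0.0, 0.997, 0.073, -0.001]
contact_force: [-0.6, -0.0, -2.2]
gripper_width: 0.288
grasp_force: 59.5
```

```bash
python3 lean.py; python3 -c "
from h import *
to(.621,.348,.152,.145)"
```

```text
tcp [0.6216 0.3496 0.297 ]
-0.03 pred u 271.4 seen 269 285 shift mm 10.5
-0.05 pred u 271.7 seen 269 277 shift mm 2.4
-0.07 pred u 272.1 seen 269 280 shift mm 4.6
-0.09 pred u 272.4 seen 270 278 shift mm 3.0
-0.1 pred u 272.6 seen 270 278 shift mm 2.7
du per +10mm x [-4.9 -0.6]
at [0.6216 0.3497 0.2978] psi 0.146 -> spin 0.001 t [ -0.9   1.6 145.8] xy dist 2
```

Handle vertical and over the ring; lowering.

>>> move_arm:
  increments: [0.5,1.2,20,0,0,0,0,20,0,0,0,0,20,0,0,0,0,0,0,0]

```text
time: 43.98
tool_pos: [0.6203, 0.3477, 0.2328]
tool_rot: [0.001, 0.997, 0.073, -0.004]
contact_force: [-1.1, -0.4, -3.9]
gripper_width: 0.291
grasp_force: 59.4
```

>>> move_arm:
  increments: [0,0,25,0,0,0,0,25,0,0,0,0,18,0,0,0,0,8,0,0,0,0,6,0,0,0,0,4,0,0,0,0,2,0,0,0,0,0,0,0]

```text
time: 44.65
tool_pos: [0.624, 0.3485, 0.1513]
tool_rot: [-0.0, 0.997, 0.072, 0.001]
contact_force: [0.3, -0.1, -3.6]
gripper_width: 0.291
grasp_force: 59.6
```

>>> move_arm:
  increments: [0,0,0,0,0,0,0,0,0,0]

```text
time: 44.82
tool_pos: [0.6242, 0.3485, 0.1515]
tool_rot: [-0.0, 0.997, 0.072, 0.001]
contact_force: [-0.1, 0.6, -2.5]
gripper_width: 0.29
grasp_force: 59.6
```

>>> move_arm:
  increments: [0,0,3,0,0,0,0,0,0,0,0,0,0,0,0.5,0,0,0,0,0.55,0,0,0,0,0.55,0,0,-35,0,0.55,0,0,-35,0,0.55,0,0,-35,0,0.55]

```text
time: 45.48
tool_pos: [0.623, 0.3479, 0.2519]
tool_rot: [0.0, 0.997, 0.072, -0.001]
contact_force: [0.5, 0.6, 1.0]
gripper_width: 0.549
grasp_force: 0.0
```

>>> move_arm:
  increments: [-40,0,-10,0,0.6,-40,0,0,0,0.6,-40,0,0,0,0.6,-40,0,0,0,0.6,-10,0,0,0,0.6,0,0,0,0,0.6]

```text
time: 45.98
tool_pos: [0.4531, 0.3237, 0.2621]
tool_rot: [-0.0, 0.997, 0.073, 0.0]
contact_force: [1.3, -0.8, 0.2]
gripper_width: 0.6
grasp_force: 0.0
```

Run:
```python
from h import *
t=grab('top'); s=grab('side'); 
a=cv2.resize(t['image'][130:290,180:510],(660,320),interpolation=cv2.INTER_CUBIC)
b=cv2.resize(s['image'][130:340,210:430],(293,280),interpolation=cv2.INTER_CUBIC)
w=cv2.resize(grab('wrist')['image'],(367,230)); w=np.vstack([w,np.zeros((50,367,3),np.uint8)])
cv2.imwrite('pics/fin.png',np.vstack([cv2.convertScaleAbs(a,alpha=1.4),np.hstack([b,w])]))
tray()
```

```text
tray ctr [ 6.526e-01 -4.000e-04] cor [[0.723, 0.076], [0.719, -0.081], [0.582, -0.076], [0.586, 0.079]] area 2593.5
```

View pics/fin.png

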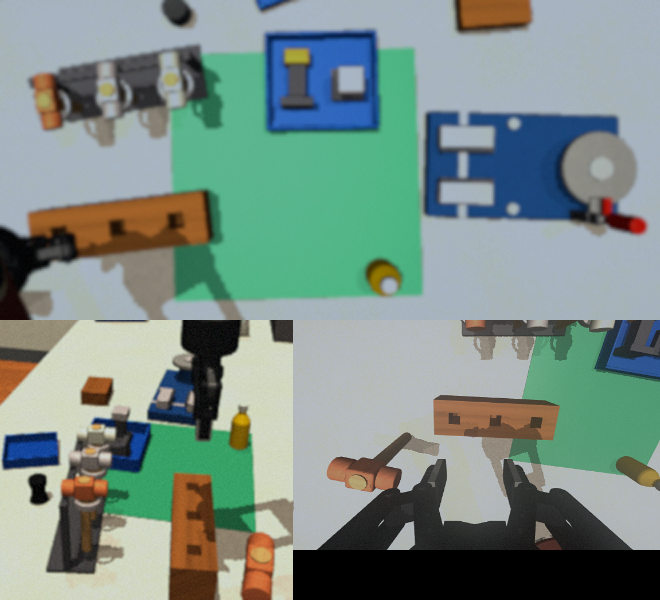

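Final view: heads sit over all three rings at (45,100), (108,87), (172,79) in the crop, both stakes are in the tray, the jaws shut, the block empty and the bystanders in place. A quick height check by triangulation, then I hand in.

Run:
```python
from h import *
t=grab('top'); s=grab('side')
def discs(f,box):
    h=cv2.cvtColor(f['image'],cv2.COLOR_BGR2HSV); m=((h[...,0]>15)&(h[...,0]<35)&(h[...,1]>60)&(h[...,2]>70)).astype(np.uint8)
    x0,y0,x1,y1=box; k=np.zeros_like(m); k[y0:y1,x0:x1]=m[y0:y1,x0:x1]
    n,l,st,c=cv2.connectedComponentsWithStats(k); return [c[i] for i in range(1,n) if st[i,4]>8]
T=discs(t,(190,155,280,195)); S=discs(s,(250,190,310,275)); print(np.round(T,1).tolist(),np.round(S,1).tolist())
def tri(a,b):
    d1=ray(t,*a);d2=ray(s,*b);A=np.c_[d1,-d2];k=np.linalg.lstsq(A,s['eye']-t['eye'],rcond=None)[0]
    p=t['eye']+k[0]*d1;q=s['eye']+k[1]*d2;return (p+q)/2,np.linalg.norm(p-q)
for a in T:
    for b in S:
        p,e=tri(a,b)
        if e<.012: print(p.round(4),round(e,4))
print([proj(t,p).round(1) for p in [(.6194,.349,.17),(.631,.27,.17),(.6425,.191,.17)]],[proj(s,p).round(1) for p in [(.6194,.349,.17),(.631,.27,.17),(.6425,.191,.17)]])
```

```text
[[264.9, 169.4], [233.0, 174.5], [201.7, 179.6]] [[281.9, 209.7], [281.5, 222.9], [277.6, 227.9], [272.8, 248.8]]
[0.6445 0.1916 0.1713] 0.0014
[0.6466 0.197  0.1372] 0.0048
[0.652  0.2    0.1236] 0.003
[0.6607 0.2101 0.0665] 0.0078
[0.6281 0.2601 0.2127] 0.0055
[0.6295 0.2673 0.1832] 0.0087
[0.6341 0.271  0.1715] 0.0017
[0.6409 0.2839 0.1227] 0.0024
[0.6132 0.3213 0.2497] 0.0088
[0.614  0.3297 0.2241] 0.0118
[0.618  0.3339 0.214 ] 0.0055
[0.6234 0.3486 0.172 ] 0.002
[array([202. , 181.7]), array([233.7, 176.1]), array([265.4, 170.6])] [array([274.2, 249.9]), array([278.7, 228.3]), array([282.5, 210.1])]
```

The handle ends triangulate to z 0.171–0.172 above the three rings (0.170 expected), so all three heads rest on the rims.

```bash
python3 -c "
from plant import manip
print(manip.job_done())"
```

```text
the job is handed in; nothing more can be done
None
```

The job is handed in, and the final pictures show the crank latched up, the jaws shut, both stakes in the larger blue tray, all three hammers resting on their own rings, and the bystander items in place; no verdict came back.

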